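Fit out a dry bath

TASK

Pack the dry bath's well, starting from the corner of its back wall and sensor end: first the block with two wide bores into that corner, then the block with eight small bores beside it, then the solid blank beside that, each pushed right home against the back wall and hard up against the end wall or its neighbour before the next goes in. Finally stand the capped vial upright in the one of the two wide bores that is next to the eight-bore block. Do not knock the vial over, and leave the beaker where it is.

Things in the scene. Friction and masses are not known exactly. Their poses are not given: they have to be found in the camera images.
- dry_bath: Fixed block heater: white case 170 x 250 mm, grey sloping console in front, open bare-metal well behind it. Origin on the bench under the well's middle; +x to the back, +y to the sensor end, z up. Well: x -32 to 32, y -103 to 103 mm, plain upright walls, floor 45 and flat rim 67 mm above the bench; nothing stands above the rim but the sensor stud. Back wall: x = 32.
- corner (a point): Corner of the dry bath's well where the back wall meets the sensor-end wall, at floor height (45 mm above the bench); same axes as the dry bath. The sensor end is the end (y = +103) whose rim carries a steel and brass stud, 17 mm across, 12 mm high, 11 mm beyond this wall.
- wide_block: Aluminium block with two wide round bores in its top: 52 (own x) x 92 (own y) x 55 mm high, 0.5 kg; same after a half turn. Origin in the middle of its underside, z up. Bores at own y = -22 and 22 mm: 34 mm wide, 30 mm deep, flat bottom, mouth flared to 40 mm over the top 3 mm. Starts upright on a flat steel tray (floor 3 mm thick, rim 13 mm high).
- small_block: Aluminium block with eight small bores (11 mm, two rows of four) in its top: 52 (own x) x 60 (own y) x 55 mm high, 0.4 kg. Origin in the middle of its underside, z up. Starts on the same tray.
- blank_block: Solid aluminium blank, plain top with only a tiny tapped hole in the middle: 52 (own x) x 40 (own y) x 55 mm high, 0.3 kg. Origin in the middle of its underside, z up. Starts on the same tray.
- vial: Clear round sample vial with a black screw cap, standing on the bench: 27 mm across, 58 mm high; the cap is the top 12 mm, 24 mm across. Origin in the middle of its underside, z up. 22 g. Mind the room behind: a monitor screen stands across the bench at world x = 0.55 (y -0.52 to 0.02, z 0.05 to 0.38) and the wall behind it is not far off, so do not swing the wrist out past the work.
- beaker: Small empty glass beaker standing between the tray and the dry bath, 52 mm across, 67 mm high; origin in the middle of its underside, z up. A bystander: not to be moved.
Not all that is in view belongs to the job. Leave any purple look-alike of the blank_block alone.

How it is judged:
By the outcome, as a careful person would: the job done as asked, in the order asked, and still so for the second after the job is handed in, with the robot touching nothing.
It also fails if it takes over 136 s, if anything falls off the work surface, if the arm or the gripper's body presses on something with over 40 N, if the wrist force passes 120 N, or if a joint passes its speed limit or range.

ROBOT

A 6-joint arm with a two-finger parallel gripper is mounted at the origin on the work surface; the furniture and walls round the work are solid. World frame = base frame: x ahead of the robot, y to its left, z up, the work surface at z = 0. Lengths are in mm, angles in degrees, forces in N, time in s.
With the tool pointing down it reaches from about 350 to 850 mm from the base axis. Payload 8.1 kg.
Tool frame: the origin (TCP) lies at the very end of the fingers, on their centre line; the grasp point (between the pads) lies 19 mm behind it (r.grasp_offset is the distance from the TCP to the grasp point, in mm); z points along the fingers, y is the line along which they close (so a half turn about z gives the same grasp; the last joint's range is limited). The gripper opens to 85 mm and grips with 20 to 120 N. Pads are 22 mm wide; open, the fingers measure 114 mm over their backs; the gripper's body (76 mm by 85 mm) begins 54 mm behind the grasp point. The pads swing forward as they close: fully open they stand 13 mm farther back than shut.
Start: joints at [61.169, 7.471, 85.268, -0, 87.261, -4.893], TCP at [243.43, 548.404, 231.292] pointing down, gripper open.
Joint ranges: [-169.43, 169.43], [-51.17, 129.36], [1.28, 143.12], [-76.62, 256.62], [0, 156.53], [-152.29, 152.29]. Speed limits (degrees/s): [136.94, 136.94, 159.86, 180, 180, 180].

INTERFACE

Orientations are given as [roll, pitch, yaw] about the fixed x, y, z axes, in that order (R = Rz(yaw) Ry(pitch) Rx(roll)).
In Python, from bench import r gives the robot as it stands.
- The arm moves only by the tool carry_out, never from a script. Its argument "commands" is a list of rows, each an object with "jaw": the finger opening in m, from 0 to 0.0854; "translation": the shift along the tool's x, y, z in m, a list of three; "spin": the turn about the tool's z in rad. A call has exactly 8 rows; each row shifts and turns the commanded pose from where the row before left it, along the tool's axes as they then stand; what a row does not reach is not made up. A row lasts 1/12 s, in which the tool goes at most 41.7 mm and 7.16 degrees, less where a joint would pass 70% of its speed; a pose out of reach is approached as far as the arm can. A call is refused whole if a number of a shift passes 0.0417 or a number of a turn 0.125, either way. A call with a gripper value outside its range is refused whole. The fingers move at their own pace and stop on an object; "squeeze" is the grip in N (left out, the last holds). Time passes only in rows, so rows that do not move let the fingers close, or fill a call up. It gives the time, the measured TCP pose, the force, the opening and the grip force at its end, in the units of the state.
- r.sense(): the state, without advancing time (a new reading comes with each control period).
- r.snapshot(name): name is "scene" or "top" or "wrist"; returns a dict with "pixels" (420x560x3 uint8, blue, green, red), "K" (3x3 intrinsics, pixels), "extrinsics" (4x4, takes a point from camera to world coordinates). Camera axes: x right, y down, z forward; pixel columns grow to the right and rows downward; lengths in mm; the calibration is good to about 2 mm. A picture is of the moment at which its call begins. There is no depth.
- r.hand_in(): hands the job in; it is judged then, once.
Trained networks look in a picture, given as the dict that the camera call returned (one of the last four; its "shot" number tells which), for a name from the list of things; names that differ only in an ending like _2 or _b are one class to them, and where a whole thing is asked for, a point or a joint stands for the part that bears it (a point fixed in the world has none). Each returns a list of dicts, best first, with "score" (0 to 1); they miss things now and then, are a little off and sometimes report something else, mostly with a low value. They report only what shows in the picture. A call takes as long as a camera call. They do not tell look-alikes from the thing itself.
- r.spot_in(picture, target): "xy" ([column, row] in pixels, amid what is visible of it).
- r.regions_of(picture, target): "pixels" (420x560 bool, what is visible of it) and "xy" ([column, row] in pixels, amid what is visible of it).
- r.landmark_of(picture, target): "xy" ([column, row] in pixels: a listed point, or the origin of a listed thing).
The state is a dict: "time": time; "joint_pos": joint angles; "qd": joint speeds; "joint_efforts": joint torques, N m; "tool_pos": TCP position; "tcp_rot": TCP orientation; "ft_force": force on the tool from outside, world axes, zero at the start; "wrist_torque": the same for the moment, N m; "finger_gap": finger opening in mm; "grip_force": force on a finger pad.
Only numpy, scipy, OpenCV 4.12 (cv2) and the standard library are available. Lean on these libraries where they do the work, as an engineer would, in place of code of your own. Each camera call takes 0.05 s, during which the arm holds its last target. There are 200 camera calls.

## Working session

There is one attempt and no reset: what is moved stays moved. The work goes in short steps, Python scripts to look and compute and a tool call to move; the robot and the scene stay as the last step left them, time stands still between calls to the robot, and variables do not carry over. Pictures are saved under pics/ and viewed, at most 14 in all, crops included, and the job is handed in when it is done.

Besides the shell and the picture viewer there is one more tool, called after "Emit:" as name(argument=value, ...) on one line, values as JSON. carry_out: Moves the arm, as the interface text tells. Its arguments: {"type":"object","properties":{"commands":{"type":"array","items":{"type":"object","properties":{"jaw":{"type":"number"},"translation":{"type":"array","items":{"type":"number"}},"spin":{"type":"number"}}}},"squeeze":{"type":"number"}},"required":["commands"]}

```bash
ls; mkdir -p pics; python3 - <<'E'
from bench import r
import cv2,numpy as np
print({k:np.round(v,2) for k,v in r.sense().items()})
ims=[]
for n in("scene","top"):
    s=r.snapshot(n); cv2.imwrite(f"pics/{n}0.png",s["pixels"])
    print(n,np.round(s["K"],1).tolist(),np.round(s["extrinsics"],3).tolist())
    for t in["dry_bath","corner","wide_block","small_block","blank_block","vial","beaker"]:
        print(t,[(np.round(d["xy"],1).tolist(),round(d["score"],2)) for d in r.landmark_of(s,t)][:3])
E
```

```text
pics
{'time': np.float64(0.0), 'joint_pos': array([61.17,  7.52, 85.33, -0.  , 87.26, -4.89]), 'qd': array([ 0.06,  0.06, -0.09,  0.02, -0.04, -0.04]), 'joint_efforts': array([-0.000e+00, -5.694e+01, -5.005e+01, -0.000e+00,  1.000e-02,
       -0.000e+00]), 'tool_pos': array([243.16, 547.93, 230.24]), 'tcp_rot': array([-1.7989e+02, -1.0000e-02,  1.5606e+02]), 'ft_force': array([-0.5 ,  0.28, -0.78]), 'wrist_torque': array([-0.04, -0.02, -0.02]), 'grip_force': np.float64(0.0), 'finger_gap': np.float64(85.28)}
scene [[389.9, 0.0, 284.1], [0.0, 389.9, 212.9], [0.0, 0.0, 1.0]] [[-0.638, -0.396, 0.66, -179.012], [-0.77, 0.337, -0.542, 538.725], [-0.007, -0.854, -0.52, 549.716], [0.0, 0.0, 0.0, 1.0]]
dry_bath [([211.3, 284.9], 0.96)]
corner [([152.1, 279.8], 0.76)]
wide_block [([393.0, 187.6], 0.6)]
small_block [([372.5, 203.9], 0.96), ([289.2, 225.3], 0.35)]
blank_block [([223.3, 236.0], 0.98), ([183.1, 253.3], 0.84), ([343.2, 208.4], 0.58)]
vial [([289.7, 224.4], 0.68)]
beaker [([313.6, 237.5], 0.57)]
top [[496.1, 0.0, 278.3], [0.0, 496.1, 213.6], [0.0, 0.0, 1.0]] [[-0.02, -0.993, 0.116, 329.023], [-1.0, 0.02, 0.003, 2.295], [-0.005, -0.116, -0.993, 1231.582], [0.0, 0.0, 0.0, 1.0]]
dry_bath [([174.5, 245.4], 0.95)]
corner [([132.3, 226.2], 0.93)]
wide_block [([431.3, 237.1], 0.82)]
small_block [([388.1, 236.6], 0.79)]
blank_block [([347.1, 229.4], 0.89), ([178.3, 199.0], 0.88), ([223.2, 191.7], 0.63)]
vial [([282.4, 215.4], 0.68)]
beaker [([287.6, 248.7], 0.63)]
```

View pics/scene0.png

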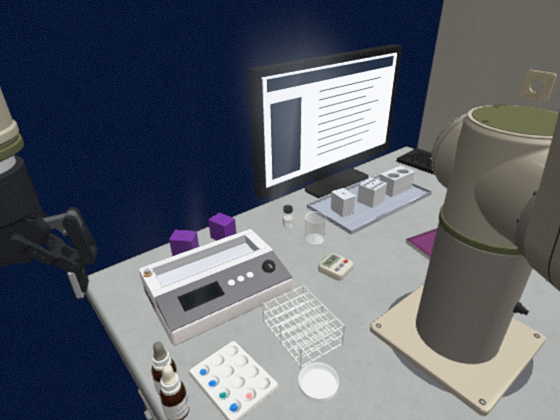

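View pics/top0.png

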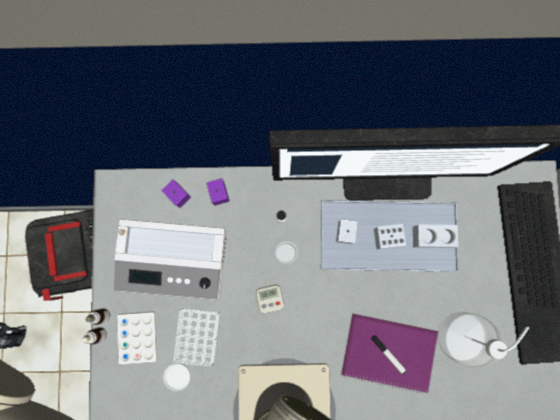

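The top view shows the sensor stud at (122,232), at the bath's left end. The tray holds the blank (347,231), the eight-bore block (390,236) and the two-bore block (436,236). The vial is at (282,216), the beaker at (287,252), and the purple look-alikes are behind the bath.

```bash
cat > h.py <<'E'
from bench import r
import cv2,numpy as np
def cast(s,px,z):
    K=np.array(s["K"]);E=np.array(s["extrinsics"]);px=np.atleast_2d(px).astype(float)
    d=(E[:3,:3]@np.linalg.inv(K)@np.c_[px,np.ones(len(px))].T).T
    o=E[:3,3]; return (o+d*((z-o[2])/d[:,2])[:,None])[:,:2]
def proj(s,P):
    E=np.linalg.inv(np.array(s["extrinsics"]));p=(E[:3,:3]@np.atleast_2d(P).T).T+E[:3,3]
    q=(np.array(s["K"])@p.T).T; return q[:,:2]/q[:,2:]
def st():
    q=r.sense();print("t%.1f"%q["time"],"tcp",np.round(q["tool_pos"],1),"rot",np.round(q["tcp_rot"],1),"F",np.round(q["ft_force"],1),"gap %.1f grip %.1f"%(q["finger_gap"],q["grip_force"]));return q
def delta(x,y,z,yaw):
    "total tool-frame shift if all spin is done AFTER the shift; spin in rad"
    q=r.sense();p=q["tool_pos"];w=np.radians(q["tcp_rot"][2]);d=np.array([x,y,z])-p
    a=-(yaw-q["tcp_rot"][2]+180)%360-180
    a=-((yaw-q["tcp_rot"][2]+180)%360-180)
    print("tool shift mm",np.round([d[0]*np.cos(w)+d[1]*np.sin(w),d[0]*np.sin(w)-d[1]*np.cos(w),-d[2]],1),"spin rad %.3f"%np.radians(a))
E
python3 - <<'E'
from h import *
Z=dict(dry_bath=0,corner=45,wide_block=3,small_block=3,blank_block=3,vial=0,beaker=0)
H=dict(wide_block=58,small_block=58,blank_block=58,vial=58,beaker=67)
for n in("top","scene"):
    s=r.snapshot(n)
    for t in Z:
        print(n,t,[np.round(cast(s,d["xy"],Z[t])[0],0).tolist() for d in r.landmark_of(s,t)[:3]])
    if n=="top":
      for t in Z:
        for d in r.regions_of(s,t)[:3]:
            m=d["pixels"].astype(np.uint8);c=max(cv2.findContours(m,0,2)[0],key=cv2.contourArea)
            w=cast(s,c[:,0],H.get(t,67)).astype(np.float32);print("reg",t,round(d["score"],2),[np.round(v,1) for v in cv2.minAreaRect(w)])
E
```

```text
top dry_bath []
top corner [[445.0, 358.0]]
top wide_block [[404.0, -373.0], [374.0, -13.0]]
top small_block [[404.0, -266.0]]
top blank_block [[526.0, 254.0], [420.0, -159.0]]
top vial [[465.0, 0.0]]
top beaker [[380.0, -12.0]]
reg dry_bath 0.71 [array([363.1, 263.6]), array([255.6, 168.1]), np.float64(83.8)]
reg corner 0.67 [array([363.5, 263.8]), array([255.2, 169.5]), np.float64(84.1)]
reg wide_block 0.77 [array([ 405.5, -364.8]), array([109.5,  56.9]), np.float64(88.8)]
reg small_block 0.84 [array([ 407.1, -256.1]), array([53. , 70.2]), np.float64(5.3)]
reg blank_block 0.88 [array([ 421. , -155.3]), array([45.1, 55.9]), np.float64(81.2)]
reg blank_block 0.68 [array([522.8, 150.6]), array([61.4, 47. ]), np.float64(13.4)]
reg blank_block 0.66 [array([520.6, 250. ]), array([65.6, 42.2]), np.float64(44.7)]
reg beaker 0.73 [array([375.5, -12.1]), array([49.2, 49.1]), np.float64(88.9)]
scene dry_bath [[395.0, 271.0]]
scene corner [[440.0, 368.0]]
scene wide_block [[413.0, -362.0]]
scene small_block [[407.0, -260.0]]
scene blank_block [[523.0, 262.0], [524.0, 153.0], [432.0, -161.0]]
scene vial [[463.0, -3.0]]
scene beaker [[368.0, -16.0], [456.0, -4.0]]
```

Emit:
carry_out(commands=[{"jaw": 0.085, "translation": [-0.031, -0.025, 0]}, {"jaw": 0.085, "translation": [-0.031, -0.025, 0]}, {"jaw": 0.085, "translation": [-0.031, -0.025, 0]}, {"jaw": 0.085, "translation": [-0.031, -0.025, 0]}, {"jaw": 0.085, "translation": [-0.031, -0.025, 0]}, {"jaw": 0.085, "translation": [-0.031, -0.025, 0]}, {"jaw": 0.085, "translation": [-0.031, -0.025, 0]}, {"jaw": 0.085, "translation": [-0.031, -0.025, 0]}])

```text
invalid input
```

Emit:
carry_out(commands=[{"spin": 0.125, "translation": [0, 0, -0.01]}, {"spin": 0.125, "translation": [0, 0, -0.01]}, {"spin": 0.125, "translation": [0, 0, -0.01]}, {"spin": 0.125, "translation": [0, 0, -0.01]}, {"spin": 0.125, "translation": [0, 0, -0.01]}, {"spin": 0.125, "translation": [0, 0, -0.01]}, {"spin": 0.125, "translation": [0, 0, -0.01]}, {"spin": 0.125, "translation": [0, 0, -0.01]}])

```text
invalid input
```

Emit:
carry_out(commands=[{"spin": 0.125}, {"spin": 0.125}, {}, {}, {}, {}, {}, {}])

```text
invalid input
```

```bash
python3 - <<'E'
from h import *
st()
s=r.snapshot("wrist"); cv2.imwrite("pics/w1.png",s["pixels"])
print(np.round(s["extrinsics"],2).tolist(),np.round(s["K"],0).tolist())
for t,z in(("corner",45),("dry_bath",0)):
    print(t,[(np.round(cast(s,d["xy"],z)[0],1),np.round(d["xy"]),d["score"]) for d in r.landmark_of(s,t)[:2]])
E
```

```text
t1.9 tcp [243.4 548.4 231.3] rot [-180.     0.   156.1] F [ 0.3  1.  -0.2] gap 85.5 grip 0.0
[[0.4, 0.87, 0.28, 173.61], [0.91, -0.39, -0.12, 579.57], [0.0, 0.3, -0.95, 374.18], [0.0, 0.0, 0.0, 1.0]] [[308.0, 0.0, 278.0], [0.0, 308.0, 211.0], [0.0, 0.0, 1.0]]
corner [(array([446.4, 362.4]), array([212., 375.]), 0.7)]
dry_bath []
```

View pics/w1.png

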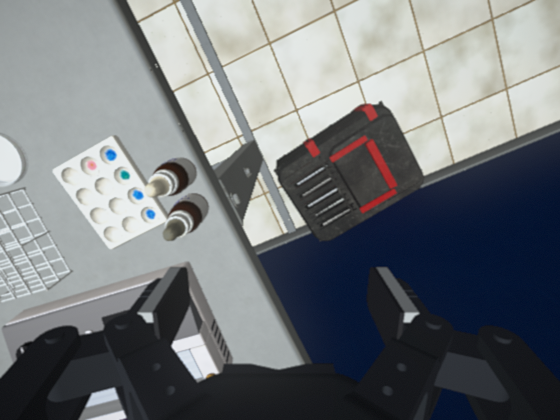

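The wrist view shows the bath's front-left part at bottom left and the fingers at the bottom. The moves were refused, probably because every key is needed in each row, so I'll send them again with all keys.

Emit:
carry_out(commands=[{"jaw": 0.085, "translation": [-0.031, -0.025, 0], "spin": 0}, {"jaw": 0.085, "translation": [-0.031, -0.025, 0], "spin": 0}, {"jaw": 0.085, "translation": [-0.031, -0.025, 0], "spin": 0}, {"jaw": 0.085, "translation": [-0.031, -0.025, 0], "spin": 0}, {"jaw": 0.085, "translation": [-0.031, -0.025, 0], "spin": 0}, {"jaw": 0.085, "translation": [-0.031, -0.025, 0], "spin": 0}, {"jaw": 0.085, "translation": [-0.031, -0.025, 0], "spin": 0}, {"jaw": 0.085, "translation": [-0.031, -0.025, 0], "spin": 0}], squeeze=60)

```text
time: 2.77
tool_pos: [389.4, 263.3, 231.6]
tcp_rot: [180.0, 0.0, 156.1]
ft_force: [1.0, 0.7, -0.5]
finger_gap: 85.2
grip_force: 0.0
```

Emit:
carry_out(commands=[{"jaw": 0.085, "spin": 0.125, "translation": [0, 0, -0.01]}, {"jaw": 0.085, "spin": 0.125, "translation": [0, 0, -0.01]}, {"jaw": 0.085, "spin": 0.125, "translation": [0, 0, -0.01]}, {"jaw": 0.085, "spin": 0.125, "translation": [0, 0, -0.01]}, {"jaw": 0.085, "spin": 0.125, "translation": [0, 0, -0.01]}, {"jaw": 0.085, "spin": 0.125, "translation": [0, 0, -0.01]}, {"jaw": 0.085, "spin": 0.125, "translation": [0, 0, -0.01]}, {"jaw": 0.085, "spin": 0.125, "translation": [0, 0, -0.01]}], squeeze=60)

```text
time: 3.43
tool_pos: [388.9, 265.0, 311.9]
tcp_rot: [180.0, -0.0, 98.4]
ft_force: [-0.3, 0.5, -0.2]
finger_gap: 85.1
grip_force: 0.0
```

Emit:
carry_out(commands=[{"jaw": 0.085, "spin": 0.125, "translation": [0, 0, 0]}, {"jaw": 0.085, "spin": 0.125, "translation": [0, 0, 0]}, {"jaw": 0.085, "spin": 0, "translation": [0, 0, 0]}, {"jaw": 0.085, "spin": 0, "translation": [0, 0, 0]}, {"jaw": 0.085, "spin": 0, "translation": [0, 0, 0]}, {"jaw": 0.085, "spin": 0, "translation": [0, 0, 0]}, {"jaw": 0.085, "spin": 0, "translation": [0, 0, 0]}, {"jaw": 0.085, "spin": 0, "translation": [0, 0, 0]}], squeeze=60)

```text
time: 4.1
tool_pos: [388.9, 265.0, 311.2]
tcp_rot: [-180.0, 0.0, 84.5]
ft_force: [-0.8, -0.5, -0.3]
finger_gap: 85.2
grip_force: 0.0
```

```bash
python3 - <<'E'
from h import *
st()
s=r.snapshot("wrist"); cv2.imwrite("pics/w2.png",s["pixels"])
for t,z in(("corner",45),("dry_bath",0)):
    print(t,[(np.round(cast(s,d["xy"],z)[0],1),np.round(d["xy"]),d["score"]) for d in r.landmark_of(s,t)[:2]])
E
```

```text
t4.1 tcp [388.9 265.  311.2] rot [-180.     0.    84.5] F [-0.8 -0.5 -0.3] gap 85.2 grip 0.0
corner [(array([446.5, 361.6]), array([316.,  93.]), 0.66)]
dry_bath [(array([398.3, 260.5]), array([284., 170.]), 0.86)]
```

View pics/w2.png

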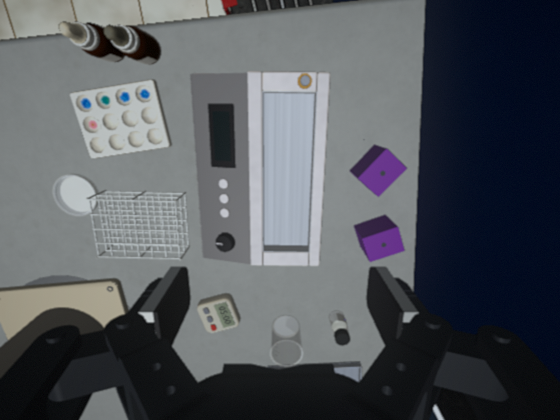

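The well shows at columns 263–315 and rows 93–250, with the stud at (305,81). I'll enlarge it to get the rim edges.

```bash
python3 - <<'E'
from h import *
im=cv2.imread("pics/w2.png")[60:275,185:335]
im=cv2.resize(im,None,fx=2.75,fy=2.75,interpolation=cv2.INTER_CUBIC)
g=cv2.imread("pics/w2.png",0).astype(int)
for row in(110,150,190,230): print(row,g[row,255:330].tolist())
print(g[75:105,285].tolist(), g[240:270,285].tolist())
cv2.imwrite("pics/c2.png",im)
E
```

```text
110 [191, 191, 192, 191, 189, 181, 163, 140, 136, 157, 170, 173, 175, 175, 177, 178, 178, 179, 177, 173, 172, 173, 177, 176, 176, 178, 180, 178, 175, 175, 177, 178, 180, 182, 182, 180, 176, 175, 176, 177, 177, 176, 177, 177, 177, 179, 180, 179, 178, 178, 178, 180, 181, 181, 182, 181, 180, 176, 151, 120, 138, 176, 192, 190, 189, 187, 187, 187, 186, 187, 186, 177, 156, 138, 134]
150 [190, 188, 189, 190, 190, 185, 167, 137, 124, 149, 169, 172, 172, 175, 179, 180, 179, 179, 175, 171, 170, 175, 176, 176, 176, 177, 176, 174, 174, 175, 176, 178, 181, 181, 179, 175, 172, 173, 175, 175, 176, 176, 176, 174, 177, 178, 177, 176, 175, 174, 176, 178, 180, 180, 179, 176, 157, 127, 135, 169, 188, 192, 191, 191, 191, 192, 193, 194, 195, 180, 150, 132, 135, 137, 137]
190 [190, 190, 190, 190, 191, 189, 173, 151, 136, 151, 171, 172, 171, 175, 178, 180, 180, 179, 174, 170, 172, 175, 177, 176, 175, 174, 174, 173, 174, 176, 177, 181, 181, 179, 175, 173, 172, 172, 174, 176, 175, 172, 173, 175, 176, 175, 173, 171, 171, 174, 177, 176, 177, 177, 163, 135, 131, 168, 192, 196, 195, 195, 194, 194, 194, 196, 194, 177, 140, 125, 133, 138, 137, 138, 139]
230 [190, 190, 190, 190, 190, 189, 175, 151, 137, 152, 172, 174, 172, 175, 178, 178, 179, 178, 173, 170, 173, 175, 175, 173, 171, 171, 173, 176, 175, 175, 177, 177, 177, 175, 173, 172, 171, 172, 175, 174, 173, 174, 175, 174, 172, 169, 168, 171, 173, 174, 173, 175, 168, 140, 122, 156, 186, 192, 191, 191, 190, 191, 191, 191, 187, 168, 144, 135, 135, 136, 136, 135, 136, 136, 136]
[191, 190, 189, 188, 187, 189, 188, 189, 190, 190, 191, 192, 194, 194, 194, 193, 174, 140, 150, 171, 178, 177, 176, 177, 177, 177, 176, 177, 177, 177] [176, 176, 177, 179, 171, 125, 87, 84, 87, 84, 91, 125, 164, 188, 193, 192, 192, 191, 192, 192, 193, 194, 194, 196, 192, 172, 146, 134, 135, 134]
```

View pics/c2.png

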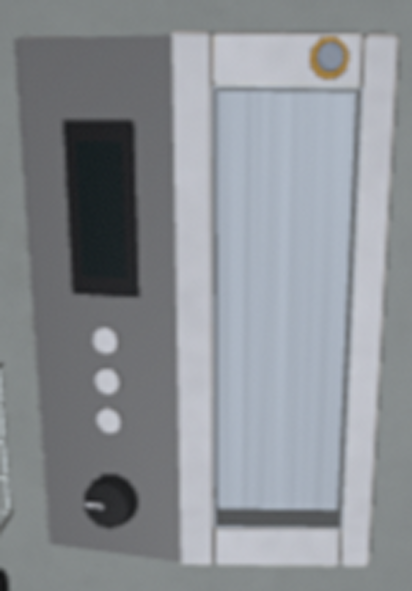

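```bash
python3 - <<'E'
from h import *
s=r.snapshot("wrist")
b=cast(s,[[315.3,110],[313.6,150],[311.7,190],[309.8,230]],67)
f=cast(s,[[261.4,110],[261.3,150],[261.7,190],[261.8,230]],67)
print(b.round(1),f.round(1)); 
for L in(b,f):
    p=np.polyfit(L[:,1],L[:,0],1);print("yaw",-np.degrees(np.arctan(p[0])))
e=cast(s,[[285,91.6],[285,251.6]],67);print("ends",e.round(1),np.linalg.norm(e[0]-e[1]))
q=cast(s,[[305,81]],79);print("stud",q)
for th in(-5.5,-6,-6.5):
    t=np.radians(th);ux=np.array([np.cos(t),np.sin(t)]);uy=np.array([-ux[1],ux[0]])
    print(th,"back",(b@ux).round(1),"front",(f@ux).round(1),"ends",(e@uy).round(1))
E
```

```text
[[441.8 341.2]
 [437.  294.2]
 [431.5 243.5]
 [425.5 188.5]] [[377.7 347.3]
 [372.3 300.4]
 [367.2 249.6]
 [361.2 194.6]]
yaw -6.1159405790991705
yaw -6.134603606499533
ends [[407.6 365.1]
 [389.5 160. ]] 205.94326174043283
stud [[430.69184464 373.3750601 ]]
-5.5 back [407.1 406.7 406.1 405.5] front [342.6 341.8 341.5 340.8] ends [402.5 196.6]
-6 back [403.7 403.8 403.6 403.4] front [339.3 338.9 339.  338.8] ends [405.7 199.8]
-6.5 back [400.3 400.8 401.1 401.4] front [335.9 335.9 336.5 336.8] ends [408.9 203. ]
```

The well measures 64.6 x 206 mm, as specified. The bath origin is about (400.9, 262.3) with yaw -6.1°. Next I'll look at the tray.

Emit:
carry_out(commands=[{"jaw": 0.085, "spin": 0, "translation": [-0.037, 0.004, 0]}, {"jaw": 0.085, "spin": 0, "translation": [-0.037, 0.004, 0]}, {"jaw": 0.085, "spin": 0, "translation": [-0.037, 0.004, 0]}, {"jaw": 0.085, "spin": 0, "translation": [-0.037, 0.004, 0]}, {"jaw": 0.085, "spin": 0, "translation": [-0.037, 0.004, 0]}, {"jaw": 0.085, "spin": 0, "translation": [-0.037, 0.004, 0]}, {"jaw": 0.085, "spin": 0, "translation": [-0.037, 0.004, 0]}, {"jaw": 0.085, "spin": 0, "translation": [-0.037, 0.004, 0]}])

```text
time: 4.97
tool_pos: [391.8, -34.4, 311.6]
tcp_rot: [179.9, 0.0, 84.5]
ft_force: [0.5, -0.5, -0.3]
finger_gap: 85.1
grip_force: 0.0
```

Emit:
carry_out(commands=[{"jaw": 0.085, "spin": 0, "translation": [-0.037, 0.004, 0]}, {"jaw": 0.085, "spin": 0, "translation": [-0.037, 0.004, 0]}, {"jaw": 0.085, "spin": 0, "translation": [-0.037, 0.004, 0]}, {"jaw": 0.085, "spin": 0, "translation": [-0.037, 0.004, 0]}, {"jaw": 0.085, "spin": 0, "translation": [-0.037, 0.004, 0]}, {"jaw": 0.085, "spin": 0, "translation": [-0.037, 0.004, 0]}, {"jaw": 0.085, "spin": 0, "translation": [-0.037, 0.004, 0]}, {"jaw": 0.085, "spin": 0, "translation": [-0.037, 0.004, 0]}])

```text
time: 5.63
tool_pos: [394.9, -332.5, 311.3]
tcp_rot: [180.0, 0.0, 84.4]
ft_force: [0.7, 1.6, 0.3]
finger_gap: 85.3
grip_force: 0.0
```

```bash
python3 - <<'E'
from h import *
st()
s=r.snapshot("wrist"); cv2.imwrite("pics/w3.png",s["pixels"])
for t in("wide_block","small_block","blank_block"):
    print(t,[(np.round(cast(s,d["xy"],3)[0],1),np.round(d["xy"]),round(d["score"],2)) for d in r.landmark_of(s,t)[:2]])
    for d in r.regions_of(s,t)[:2]:
        m=d["pixels"].astype(np.uint8);c=max(cv2.findContours(m,0,2)[0],key=cv2.contourArea)
        w=cast(s,c[:,0],58).astype(np.float32);print("reg",round(d["score"],2),[np.round(v,1) for v in cv2.minAreaRect(w)])
im=cv2.resize(s["pixels"][40:340,130:430],None,fx=2,fy=2,interpolation=cv2.INTER_CUBIC);cv2.imwrite("pics/c3.png",im)
E
```

```text
t5.6 tcp [ 394.9 -332.5  311.3] rot [180.    0.   84.4] F [0.7 1.6 0.3] gap 85.3 grip 0.0
wide_block [(array([ 409.1, -372.8]), array([289., 194.]), 0.75)]
reg 0.91 [array([ 408. , -367.6]), array([100.8,  52.3]), np.float64(88.4)]
small_block [(array([ 406.1, -263.2]), array([281., 119.]), 0.71)]
reg 0.74 [array([ 409.4, -261.8]), array([53. , 60.1]), np.float64(5.4)]
blank_block [(array([ 423.4, -159.1]), array([286.,  34.]), 0.78)]
reg 0.79 [array([ 422.3, -163.1]), array([49.6, 51.9]), np.float64(81.2)]
```

View pics/c3.png

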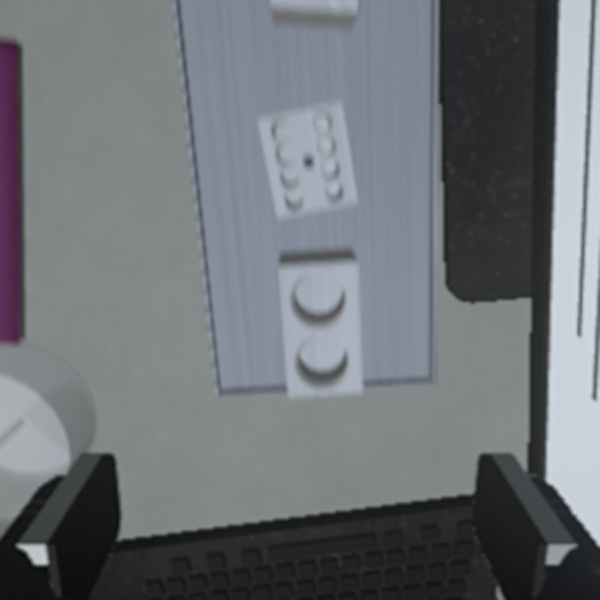

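Emit:
carry_out(commands=[{"jaw": 0.085, "spin": -0.07, "translation": [-0.0048, 0.0022, 0.025]}, {"jaw": 0.085, "spin": 0, "translation": [-0.005, 0.0018, 0.025]}, {"jaw": 0.085, "spin": 0, "translation": [-0.005, 0.0018, 0.025]}, {"jaw": 0.085, "spin": 0, "translation": [-0.005, 0.0018, 0.025]}, {"jaw": 0.085, "spin": 0, "translation": [-0.005, 0.0018, 0.025]}, {"jaw": 0.085, "spin": 0, "translation": [-0.005, 0.0018, 0.025]}, {"jaw": 0.085, "spin": 0, "translation": [-0.005, 0.0018, 0.025]}, {"jaw": 0.085, "spin": 0, "translation": [-0.005, 0.0018, 0.025]}])

```text
time: 6.65
tool_pos: [409.5, -369.8, 111.0]
tcp_rot: [179.9, 0.1, 88.6]
ft_force: [1.3, 0.9, 0.7]
finger_gap: 85.0
grip_force: 0.0
```

```bash
python3 - <<'E'
from h import *
st(); delta(408.5,-372.5,29,88.4)
s=r.snapshot("wrist"); cv2.imwrite("pics/w4.png",s["pixels"])
for d in r.regions_of(s,"wide_block")[:1]:
        m=d["pixels"].astype(np.uint8);c=max(cv2.findContours(m,0,2)[0],key=cv2.contourArea)
        w=cast(s,c[:,0],58).astype(np.float32);print("reg",round(d["score"],2),[np.round(v,1) for v in cv2.minAreaRect(w)])
E
```

```text
t6.7 tcp [ 409.5 -369.8  111. ] rot [1.799e+02 1.000e-01 8.860e+01] F [1.3 0.9 0.7] gap 85.0 grip 0.0
tool shift mm [-2.7 -0.9 82. ] spin rad 0.003
reg 0.88 [array([ 408.6, -368.3]), array([98.9, 52.1]), np.float64(88.3)]
```

Emit:
carry_out(commands=[{"jaw": 0.085, "spin": 0, "translation": [-0.0027, -0.0009, 0.016]}, {"jaw": 0.085, "spin": 0, "translation": [0, 0, 0.016]}, {"jaw": 0.085, "spin": 0, "translation": [0, 0, 0.016]}, {"jaw": 0.085, "spin": 0, "translation": [0, 0, 0.016]}, {"jaw": 0.085, "spin": 0, "translation": [0, 0, 0.018]}, {"jaw": 0.085, "spin": 0, "translation": [0, 0, 0]}, {"jaw": 0.04, "spin": 0, "translation": [0, 0, 0]}, {"jaw": 0.04, "spin": 0, "translation": [0, 0, 0]}], squeeze=70)

```text
time: 7.42
tool_pos: [408.9, -373.9, 31.6]
tcp_rot: [179.9, 0.1, 88.5]
ft_force: [1.1, 0.1, 0.2]
finger_gap: 63.3
grip_force: 0.0
```

Emit:
carry_out(commands=[{"jaw": 0.04, "spin": 0, "translation": [0, 0, 0]}, {"jaw": 0.04, "spin": 0, "translation": [0, 0, 0]}, {"jaw": 0.04, "spin": 0, "translation": [0, 0, 0]}, {"jaw": 0.04, "spin": 0, "translation": [0, 0, 0]}, {"jaw": 0.04, "spin": 0, "translation": [0, 0, 0]}, {"jaw": 0.04, "spin": 0, "translation": [0, 0, 0]}, {"jaw": 0.04, "spin": 0, "translation": [0, 0, 0]}, {"jaw": 0.04, "spin": 0, "translation": [0, 0, 0]}])

```text
time: 8.08
tool_pos: [409.1, -374.6, 32.0]
tcp_rot: [179.8, 0.1, 88.5]
ft_force: [-1.5, 2.7, 7.3]
finger_gap: 51.1
grip_force: 76.0
```

Emit:
carry_out(commands=[{"jaw": 0.04, "spin": 0, "translation": [0, 0, -0.01]}, {"jaw": 0.04, "spin": 0, "translation": [0, 0, -0.03]}, {"jaw": 0.04, "spin": 0, "translation": [0, 0, -0.04]}, {"jaw": 0.04, "spin": 0, "translation": [0, 0, -0.04]}, {"jaw": 0.04, "spin": 0, "translation": [0, 0, -0.04]}, {"jaw": 0.04, "spin": 0, "translation": [0.02, 0, 0]}, {"jaw": 0.04, "spin": 0, "translation": [0.03, -0.001, 0]}, {"jaw": 0.04, "spin": 0, "translation": [0.035, -0.001, 0]}])

```text
time: 8.75
tool_pos: [407.9, -288.7, 191.2]
tcp_rot: [179.9, 0.1, 88.3]
ft_force: [0.1, 0.5, -5.5]
finger_gap: 50.8
grip_force: 75.0
```

Emit:
carry_out(commands=[{"jaw": 0.04, "spin": 0, "translation": [0.036, -0.001, 0]}, {"jaw": 0.04, "spin": 0, "translation": [0.036, -0.001, 0]}, {"jaw": 0.04, "spin": 0, "translation": [0.036, -0.001, 0]}, {"jaw": 0.04, "spin": 0, "translation": [0.036, -0.001, 0]}, {"jaw": 0.04, "spin": 0, "translation": [0.036, -0.001, 0]}, {"jaw": 0.04, "spin": 0, "translation": [0.036, -0.001, 0]}, {"jaw": 0.04, "spin": 0, "translation": [0.036, -0.001, 0]}, {"jaw": 0.04, "spin": 0, "translation": [0.036, -0.001, 0]}])

```text
time: 9.42
tool_pos: [407.0, 1.4, 190.0]
tcp_rot: [180.0, 0.0, 88.4]
ft_force: [1.8, 0.6, -4.0]
finger_gap: 50.7
grip_force: 75.0
```

Emit:
carry_out(commands=[{"jaw": 0.04, "spin": 0, "translation": [0.036, -0.001, 0]}, {"jaw": 0.04, "spin": 0, "translation": [0.036, -0.001, 0]}, {"jaw": 0.04, "spin": 0, "translation": [0.036, -0.001, 0]}, {"jaw": 0.04, "spin": 0, "translation": [0.036, -0.001, 0]}, {"jaw": 0.04, "spin": 0, "translation": [0.036, -0.001, 0]}, {"jaw": 0.04, "spin": 0, "translation": [0.036, -0.001, 0]}, {"jaw": 0.04, "spin": 0, "translation": [0.036, -0.001, 0]}, {"jaw": 0.04, "spin": 0.08, "translation": [0.02, -0.001, 0]}])

```text
time: 10.08
tool_pos: [406.1, 275.2, 190.0]
tcp_rot: [-180.0, -0.1, 84.0]
ft_force: [-0.2, -0.3, -4.9]
finger_gap: 50.8
grip_force: 75.0
```

```bash
python3 - <<'E'
from h import *
st(); delta(407.2,310,130,83.9)
s=r.snapshot("wrist"); cv2.imwrite("pics/w5.png",s["pixels"])
m=r.regions_of(s,"wide_block")
for d in m[:1]:
        z=r.sense()["tool_pos"][2]-29+55;m=d["pixels"].astype(np.uint8);c=max(cv2.findContours(m,0,2)[0],key=cv2.contourArea)
        w=cast(s,c[:,0],z).astype(np.float32);print("reg",round(d["score"],2),[np.round(v,1) for v in cv2.minAreaRect(w)], w.min(0),w.max(0))
E
```

```text
t10.1 tcp [406.1 275.2 190. ] rot [-1.8e+02 -1.0e-01  8.4e+01] F [-0.2 -0.3 -4.9] gap 50.8 grip 75.0
tool shift mm [34.7 -2.6 60. ] spin rad 0.003
reg 0.78 [array([408.2, 284.7]), array([96.1, 53.3]), np.float64(84.0)] [377.9068  236.85637] [437.9884  333.89853]
```

View pics/w5.png

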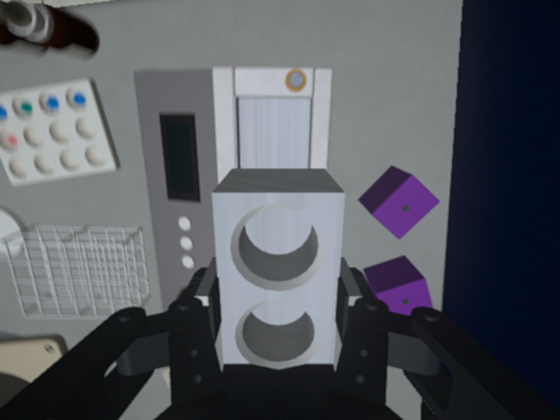

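The block is held square. Its near top edge is at row 193 and its columns run from 215 to 342.

Emit:
carry_out(commands=[{"jaw": 0.04, "spin": 0, "translation": [0.007, -0.0005, 0.01]}, {"jaw": 0.04, "spin": 0, "translation": [0.007, -0.0005, 0.01]}, {"jaw": 0.04, "spin": 0, "translation": [0.007, -0.0005, 0.01]}, {"jaw": 0.04, "spin": 0, "translation": [0.007, -0.0005, 0.01]}, {"jaw": 0.04, "spin": 0, "translation": [0.007, -0.0005, 0.01]}, {"jaw": 0.04, "spin": 0, "translation": [0, 0, 0.01]}, {"jaw": 0.04, "spin": 0, "translation": [0, 0, 0]}, {"jaw": 0.04, "spin": 0, "translation": [0, 0, 0]}])

```text
time: 10.85
tool_pos: [407.7, 306.2, 128.1]
tcp_rot: [-179.9, 0.1, 83.9]
ft_force: [-0.8, 0.2, -4.2]
finger_gap: 50.7
grip_force: 74.9
```

```bash
cat >> h.py <<'E'
B=np.array([400.9,262.3]);t_=np.radians(-6.1);UX=np.array([np.cos(t_),np.sin(t_)]);UY=np.array([-UX[1],UX[0]])
def tobath(p): p=np.atleast_2d(p)-B; return np.c_[p@UX,p@UY]
def bp():
    q=st();print("tcp in bath",tobath(q["tool_pos"][:2]).round(1)[0],"yaw err %.2f"%(q["tcp_rot"][2]-83.9));return q
E
python3 - <<'E'
from h import *
q=bp();s=r.snapshot("wrist");g=cv2.cvtColor(s["pixels"],6).astype(int)
cv2.imwrite("pics/w6.png",s["pixels"])
print(g[150:220,280].tolist());print(g[220,195:365].tolist())
E
```

```text
t10.8 tcp [407.7 306.2 128.1] rot [-1.799e+02  1.000e-01  8.390e+01] F [-0.8  0.2 -4.2] gap 50.7 grip 74.9
tcp in bath [ 2.1 44.4] yaw err -0.03
[168, 169, 168, 168, 168, 168, 168, 168, 169, 169, 169, 168, 168, 167, 168, 168, 170, 164, 128, 89, 78, 80, 81, 80, 80, 81, 81, 80, 79, 78, 78, 79, 79, 80, 81, 81, 81, 82, 80, 79, 77, 83, 118, 154, 165, 165, 163, 164, 165, 164, 164, 164, 164, 163, 162, 162, 162, 162, 161, 162, 162, 162, 163, 162, 162, 162, 162, 162, 163, 163]
[100, 101, 101, 100, 100, 101, 101, 101, 100, 107, 139, 171, 181, 181, 181, 179, 180, 179, 171, 161, 160, 160, 160, 160, 160, 161, 161, 161, 162, 163, 162, 164, 164, 165, 164, 164, 165, 165, 165, 165, 165, 164, 165, 164, 160, 149, 139, 136, 135, 136, 138, 140, 145, 155, 162, 163, 162, 162, 161, 160, 160, 160, 161, 161, 161, 162, 160, 158, 158, 158, 159, 159, 161, 161, 163, 162, 164, 165, 164, 165, 165, 164, 164, 163, 163, 163, 163, 164, 165, 166, 167, 167, 168, 168, 169, 169, 168, 167, 165, 165, 165, 164, 164, 165, 166, 166, 166, 167, 167, 167, 166, 166, 167, 167, 168, 166, 167, 167, 167, 167, 167, 168, 168, 167, 167, 167, 168, 168, 167, 168, 168, 167, 167, 167, 167, 167, 166, 167, 168, 167, 167, 165, 164, 162, 161, 160, 161, 156, 142, 129, 128, 129, 129, 128, 128, 129, 128, 129, 129, 128, 128, 130, 129, 130, 130, 131, 131, 130, 130, 130]
```

```bash
python3 - <<'E'
from h import *
s=r.snapshot("wrist")
for px,z in(([280,192.3],154),([280,168.2],99),([214,220],154),([342.5,220],154)): print(px,z,tobath(cast(s,[px],z)).round(1))
E
```

```text
[280, 192.3] 154 [[ 4.5 92.4]]
[280, 168.2] 99 [[ 4.8 92.5]]
[214, 220] 154 [[-22.3  80.8]]
[342.5, 220] 154 [[29.9 80.8]]
```

Emit:
carry_out(commands=[{"jaw": 0.04, "spin": 0, "translation": [0.0045, -0.0028, 0]}, {"jaw": 0.04, "spin": 0, "translation": [0, 0, 0.01]}, {"jaw": 0.04, "spin": 0, "translation": [0, 0, 0.01]}, {"jaw": 0.04, "spin": 0, "translation": [0, 0, 0.01]}, {"jaw": 0.04, "spin": 0, "translation": [0, 0, 0.01]}, {"jaw": 0.04, "spin": 0, "translation": [0, 0, 0.008]}, {"jaw": 0.04, "spin": 0, "translation": [0, 0, 0]}, {"jaw": 0.04, "spin": 0, "translation": [0, 0, 0]}])

```text
time: 11.62
tool_pos: [405.4, 311.2, 80.2]
tcp_rot: [-179.9, 0.1, 83.9]
ft_force: [-0.1, 0.0, -4.3]
finger_gap: 51.0
grip_force: 74.9
```

Emit:
carry_out(commands=[{"jaw": 0.04, "spin": 0, "translation": [0, 0, 0.001]}, {"jaw": 0.04, "spin": 0, "translation": [0, 0, 0.001]}, {"jaw": 0.04, "spin": 0, "translation": [0, 0, 0.001]}, {"jaw": 0.04, "spin": 0, "translation": [0, 0, 0]}, {"jaw": 0.04, "spin": 0, "translation": [0, 0, 0]}, {"jaw": 0.04, "spin": 0, "translation": [0, 0, 0]}, {"jaw": 0.04, "spin": 0, "translation": [0, 0, 0]}, {"jaw": 0.04, "spin": 0, "translation": [0, 0, 0]}])

```text
time: 12.28
tool_pos: [406.1, 311.7, 78.4]
tcp_rot: [180.0, -0.0, 83.9]
ft_force: [-0.1, 0.1, -5.2]
finger_gap: 50.8
grip_force: 74.9
```

Emit:
carry_out(commands=[{"jaw": 0.04, "spin": 0, "translation": [0, 0, 0.001]}, {"jaw": 0.04, "spin": 0, "translation": [0, 0, 0.001]}, {"jaw": 0.04, "spin": 0, "translation": [0, 0, 0.001]}, {"jaw": 0.04, "spin": 0, "translation": [0, 0, 0.001]}, {"jaw": 0.04, "spin": 0, "translation": [0, 0, 0]}, {"jaw": 0.04, "spin": 0, "translation": [0, 0, 0]}, {"jaw": 0.04, "spin": 0, "translation": [0, 0, 0]}, {"jaw": 0.04, "spin": 0, "translation": [0, 0, 0]}])

```text
time: 12.95
tool_pos: [406.1, 311.6, 74.3]
tcp_rot: [-180.0, 0.0, 83.9]
ft_force: [-0.5, -0.1, -4.6]
finger_gap: 50.9
grip_force: 75.0
```

Emit:
carry_out(commands=[{"jaw": 0.04, "spin": 0, "translation": [0, 0, 0.0005]}, {"jaw": 0.04, "spin": 0, "translation": [0, 0, 0.0005]}, {"jaw": 0.04, "spin": 0, "translation": [0, 0, 0.0005]}, {"jaw": 0.04, "spin": 0, "translation": [0, 0, 0.0005]}, {"jaw": 0.04, "spin": 0, "translation": [0, 0, 0]}, {"jaw": 0.04, "spin": 0, "translation": [0, 0, 0]}, {"jaw": 0.04, "spin": 0, "translation": [0, 0, 0]}, {"jaw": 0.04, "spin": 0, "translation": [0, 0, 0]}])

```text
time: 13.62
tool_pos: [406.2, 311.8, 74.0]
tcp_rot: [180.0, -0.0, 83.9]
ft_force: [-8.3, -4.7, 14.2]
finger_gap: 50.9
grip_force: 77.2
```

Emit:
carry_out(commands=[{"jaw": 0.04, "spin": 0, "translation": [0, 0, -0.001]}, {"jaw": 0.04, "spin": 0, "translation": [0, 0.001, 0]}, {"jaw": 0.04, "spin": 0, "translation": [0, 0.001, 0]}, {"jaw": 0.04, "spin": 0, "translation": [0, 0.001, 0]}, {"jaw": 0.04, "spin": 0, "translation": [0, 0.001, 0]}, {"jaw": 0.04, "spin": 0, "translation": [0, 0.001, 0]}, {"jaw": 0.04, "spin": 0, "translation": [0, 0.001, 0]}, {"jaw": 0.04, "spin": 0, "translation": [0, 0, 0]}])

```text
time: 14.28
tool_pos: [412.1, 311.7, 74.1]
tcp_rot: [-180.0, -0.1, 83.9]
ft_force: [-4.2, 0.2, 4.3]
finger_gap: 50.8
grip_force: 76.3
```

Emit:
carry_out(commands=[{"jaw": 0.04, "spin": 0, "translation": [0.001, 0, 0]}, {"jaw": 0.04, "spin": 0, "translation": [0.001, 0, 0]}, {"jaw": 0.04, "spin": 0, "translation": [0.001, 0, 0]}, {"jaw": 0.04, "spin": 0, "translation": [0.001, 0, 0]}, {"jaw": 0.04, "spin": 0, "translation": [0, 0, 0]}, {"jaw": 0.04, "spin": 0, "translation": [0, 0, 0]}, {"jaw": 0.04, "spin": 0, "translation": [0, 0, 0]}, {"jaw": 0.04, "spin": 0, "translation": [0, 0, 0]}])

```text
time: 14.95
tool_pos: [412.3, 313.2, 74.1]
tcp_rot: [-180.0, 0.2, 83.9]
ft_force: [-7.7, -13.4, 12.8]
finger_gap: 50.9
grip_force: 77.2
```

```bash
python3 -c "
from h import *
bp()"
```

```text
t14.9 tcp [412.3 313.2  74.1] rot [-180.     0.2   83.9] F [ -7.7 -13.4  12.8] gap 50.9 grip 77.2
tcp in bath [ 5.9 51.8] yaw err -0.05
```

Emit:
carry_out(commands=[{"jaw": 0.04, "spin": 0, "translation": [0, 0.001, -0.0005]}, {"jaw": 0.04, "spin": 0, "translation": [0, 0.001, 0]}, {"jaw": 0.04, "spin": 0, "translation": [0.001, 0, 0]}, {"jaw": 0.04, "spin": 0, "translation": [0.001, 0, 0]}, {"jaw": 0.04, "spin": 0, "translation": [0.001, 0, 0]}, {"jaw": 0.04, "spin": 0, "translation": [0, 0, 0]}, {"jaw": 0.04, "spin": 0, "translation": [0, 0, 0]}, {"jaw": 0.04, "spin": 0, "translation": [0, 0, 0]}])

```text
time: 15.62
tool_pos: [412.4, 313.6, 74.2]
tcp_rot: [-179.7, 0.5, 83.8]
ft_force: [-20.0, -26.6, 27.9]
finger_gap: 51.5
grip_force: 78.5
```

```bash
python3 -c "
from h import *
bp()
s=r.snapshot('wrist');cv2.imwrite('pics/w7.png',s['pixels'])
cv2.imwrite('pics/c7.png',cv2.resize(s['pixels'][90:340,170:390],None,fx=2.4,fy=2.4,interpolation=2))"
```

```text
t15.6 tcp [412.4 313.6  74.2] rot [-179.7    0.5   83.8] F [-20.  -26.6  27.9] gap 51.5 grip 78.5
tcp in bath [ 6.  52.3] yaw err -0.05
```

View pics/c7.png

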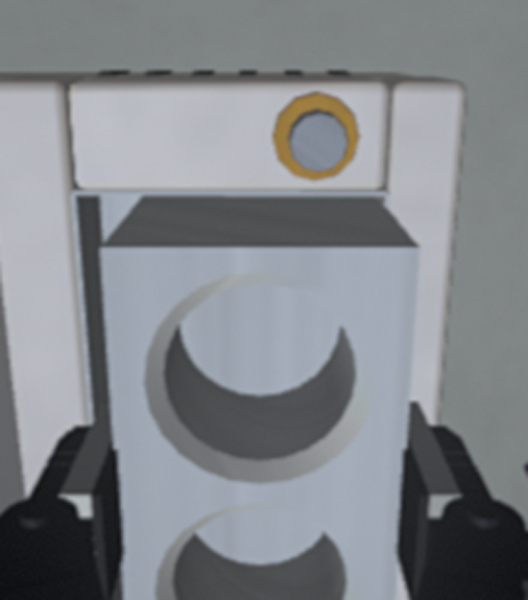

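Emit:
carry_out(commands=[{"jaw": 0.04, "spin": 0, "translation": [-0.002, -0.001, -0.0005]}, {"jaw": 0.04, "spin": 0, "translation": [-0.002, -0.001, -0.0005]}, {"jaw": 0.04, "spin": 0, "translation": [0, 0, 0]}, {"jaw": 0.04, "spin": 0, "translation": [0, 0, 0]}, {"jaw": 0.04, "spin": 0, "translation": [0, 0, 0]}, {"jaw": 0.04, "spin": 0, "translation": [0, 0, 0]}, {"jaw": 0.04, "spin": 0, "translation": [0, 0, 0]}, {"jaw": 0.04, "spin": 0, "translation": [0, 0, 0]}])

```text
time: 16.33
tool_pos: [412.3, 314.1, 74.7]
tcp_rot: [-180.0, -0.0, 83.9]
ft_force: [-0.4, 0.5, -5.2]
finger_gap: 50.7
grip_force: 75.0
```

```bash
python3 -c "
from h import *
bp()"
```

```text
t16.3 tcp [412.3 314.1  74.7] rot [-180.    -0.    83.9] F [-0.4  0.5 -5.2] gap 50.7 grip 75.0
tcp in bath [ 5.8 52.8] yaw err -0.02
```

Emit:
carry_out(commands=[{"jaw": 0.04, "spin": 0, "translation": [0.001, 0, 0]}, {"jaw": 0.04, "spin": 0, "translation": [0.001, 0, 0]}, {"jaw": 0.04, "spin": 0, "translation": [0, 0, 0]}, {"jaw": 0.04, "spin": 0, "translation": [0, 0, 0]}, {"jaw": 0.04, "spin": 0, "translation": [0, 0, 0]}, {"jaw": 0.04, "spin": 0, "translation": [0, 0, 0]}, {"jaw": 0.04, "spin": 0, "translation": [0, 0, 0]}, {"jaw": 0.04, "spin": 0, "translation": [0, 0, 0]}])

```text
time: 17.0
tool_pos: [412.5, 316.1, 74.8]
tcp_rot: [-180.0, -0.0, 83.9]
ft_force: [-1.6, 1.5, -4.4]
finger_gap: 50.8
grip_force: 74.9
```

```bash
python3 -c "
from h import *
bp()"
```

```text
t17.0 tcp [412.5 316.1  74.8] rot [-180.    -0.    83.9] F [-1.6  1.5 -4.4] gap 50.8 grip 74.9
tcp in bath [ 5.8 54.7] yaw err -0.03
```

Emit:
carry_out(commands=[{"jaw": 0.04, "spin": 0, "translation": [0.001, 0, 0]}, {"jaw": 0.04, "spin": 0, "translation": [0.001, 0, 0]}, {"jaw": 0.04, "spin": 0, "translation": [0, 0.001, 0]}, {"jaw": 0.04, "spin": 0, "translation": [0, 0, 0]}, {"jaw": 0.04, "spin": 0, "translation": [0, 0, 0]}, {"jaw": 0.04, "spin": 0, "translation": [0, 0, 0]}, {"jaw": 0.04, "spin": 0, "translation": [0, 0, 0]}, {"jaw": 0.04, "spin": 0, "translation": [0, 0, 0]}])

```text
time: 17.67
tool_pos: [412.7, 316.5, 74.7]
tcp_rot: [-179.9, 0.2, 83.9]
ft_force: [-8.6, -7.3, 3.5]
finger_gap: 50.9
grip_force: 76.0
```

```bash
python3 -c "
from h import *
bp()"
```

```text
t17.7 tcp [412.7 316.5  74.7] rot [-179.9    0.2   83.9] F [-8.6 -7.3  3.5] gap 50.9 grip 76.0
tcp in bath [ 5.9 55.2] yaw err -0.04
```

Emit:
carry_out(commands=[{"jaw": 0.04, "spin": 0, "translation": [0, 0, 0.001]}, {"jaw": 0.04, "spin": 0, "translation": [0.001, 0.0005, 0]}, {"jaw": 0.04, "spin": 0, "translation": [0.001, 0.0005, 0]}, {"jaw": 0.04, "spin": 0, "translation": [0, 0, 0]}, {"jaw": 0.04, "spin": 0, "translation": [0, 0, 0]}, {"jaw": 0.04, "spin": 0, "translation": [0, 0, 0]}, {"jaw": 0.04, "spin": 0, "translation": [0, 0, 0]}, {"jaw": 0.04, "spin": 0, "translation": [0, 0, 0]}])

```text
time: 18.33
tool_pos: [412.7, 316.5, 74.1]
tcp_rot: [-179.7, 0.4, 83.9]
ft_force: [-18.6, -20.7, 18.7]
finger_gap: 50.7
grip_force: 77.8
```

```bash
python3 -c "
from h import *
bp()"
```

```text
t18.3 tcp [412.7 316.5  74.1] rot [-179.7    0.4   83.9] F [-18.6 -20.7  18.7] gap 50.7 grip 77.8
tcp in bath [ 6.  55.1] yaw err -0.04
```

Emit:
carry_out(commands=[{"jaw": 0.04, "spin": 0, "translation": [-0.001, 0, 0]}, {"jaw": 0.065, "spin": 0, "translation": [0, 0, 0]}, {"jaw": 0.065, "spin": 0, "translation": [0, 0, 0]}, {"jaw": 0.065, "spin": 0, "translation": [0, 0, 0]}, {"jaw": 0.065, "spin": 0, "translation": [0, 0, 0]}, {"jaw": 0.065, "spin": 0, "translation": [0, 0, 0]}, {"jaw": 0.065, "spin": 0, "translation": [-0.002, -0.002, 0]}, {"jaw": 0.065, "spin": 0, "translation": [0, 0, -0.005]}])

```text
time: 19.0
tool_pos: [411.8, 316.4, 77.9]
tcp_rot: [-179.9, 0.1, 83.9]
ft_force: [0.3, 0.2, -0.3]
finger_gap: 65.0
grip_force: 0.0
```

Emit:
carry_out(commands=[{"jaw": 0.075, "spin": 0, "translation": [0, 0, -0.02]}, {"jaw": 0.085, "spin": 0, "translation": [0, 0, -0.04]}, {"jaw": 0.085, "spin": 0, "translation": [0, 0, -0.04]}, {"jaw": 0.085, "spin": 0, "translation": [0, 0, -0.04]}, {"jaw": 0.085, "spin": 0, "translation": [-0.03, 0, -0.04]}, {"jaw": 0.085, "spin": 0, "translation": [-0.03, 0, -0.04]}, {"jaw": 0.085, "spin": 0, "translation": [0, 0, 0]}, {"jaw": 0.085, "spin": 0, "translation": [0, 0, 0]}])

```text
time: 19.67
tool_pos: [408.7, 267.1, 289.1]
tcp_rot: [179.7, -0.2, 83.8]
ft_force: [0.1, -0.2, -0.6]
finger_gap: 84.9
grip_force: 0.0
```

```bash
python3 -c "
from h import *
bp()
s=r.snapshot('wrist');cv2.imwrite('pics/w8.png',s['pixels'])
cv2.imwrite('pics/c8.png',cv2.resize(s['pixels'][60:280,200:400],None,fx=2.7,fy=2.7,interpolation=2))
# predicted rim corner & block faces
for P in ((32,103,67),(32,103,100),(-20,103,100),(-20,103,67),(32,11,100),(-20,11,100)):
    p=B+P[0]*UX+P[1]*UY; print(P,((proj(s,[[*p,P[2]]])[0]-[200,60])*2.7).round(0))"
```

```text
t19.7 tcp [408.7 267.1 289.1] rot [179.7  -0.2  83.8] F [ 0.1 -0.2 -0.6] gap 84.9 grip 0.0
tcp in bath [7.2 5.6] yaw err -0.12
(32, 103, 67) [266.  94.]
(32, 103, 100) [272.  89.]
(-20, 103, 100) [133.  89.]
(-20, 103, 67) [139.  94.]
(32, 11, 100) [267. 330.]
(-20, 11, 100) [139. 331.]
```

View pics/c8.png

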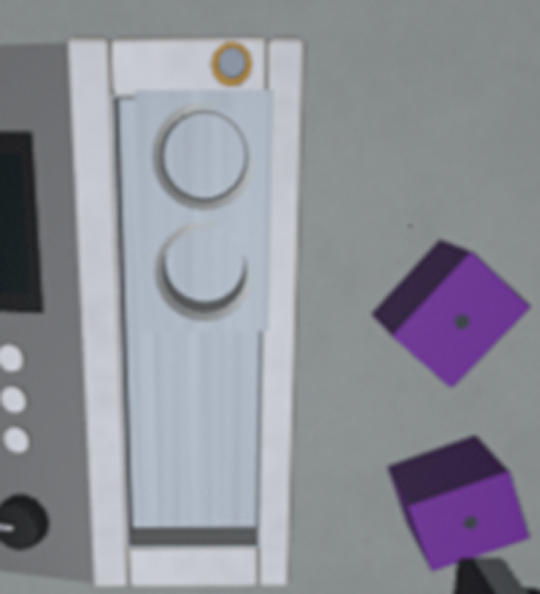

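The wide block's corners at (133,90), (272,90) and (267,330) match the predicted home position within a pixel. Next is the eight-bore block.

Emit:
carry_out(commands=[{"jaw": 0.085, "spin": 0, "translation": [-0.0376, 0.0041, 0]}, {"jaw": 0.085, "spin": 0, "translation": [-0.0376, 0.0041, 0]}, {"jaw": 0.085, "spin": 0, "translation": [-0.0376, 0.0041, 0]}, {"jaw": 0.085, "spin": 0, "translation": [-0.0376, 0.0041, 0]}, {"jaw": 0.085, "spin": 0, "translation": [-0.0376, 0.0041, 0]}, {"jaw": 0.085, "spin": 0, "translation": [-0.0376, 0.0041, 0]}, {"jaw": 0.085, "spin": 0, "translation": [-0.0376, 0.0041, 0]}, {"jaw": 0.085, "spin": 0, "translation": [-0.0376, 0.0041, 0]}])

```text
time: 20.38
tool_pos: [406.8, -36.4, 283.6]
tcp_rot: [-179.8, -0.0, 83.9]
ft_force: [1.1, -0.9, 0.1]
finger_gap: 84.9
grip_force: 0.0
```

Emit:
carry_out(commands=[{"jaw": 0.085, "spin": 0, "translation": [-0.0376, 0.0041, 0]}, {"jaw": 0.085, "spin": 0, "translation": [-0.0376, 0.0041, 0]}, {"jaw": 0.085, "spin": 0, "translation": [-0.0376, 0.0041, 0]}, {"jaw": 0.085, "spin": 0, "translation": [-0.0376, 0.0041, 0]}, {"jaw": 0.085, "spin": 0, "translation": [-0.0376, 0.0041, 0]}, {"jaw": 0.085, "spin": 0, "translation": [-0.0376, 0.0041, 0.02]}, {"jaw": 0.085, "spin": -0.101, "translation": [0, 0, 0.04]}, {"jaw": 0.085, "spin": -0.101, "translation": [0, 0, 0.04]}])

```text
time: 21.05
tool_pos: [408.1, -263.0, 184.1]
tcp_rot: [180.0, 0.0, 95.5]
ft_force: [-0.2, 0.6, -1.0]
finger_gap: 85.1
grip_force: 0.0
```

```bash
python3 - <<'E'
from h import *
st(); s=r.snapshot("wrist"); cv2.imwrite("pics/w9.png",s["pixels"])
for t in("small_block","blank_block"):
    for d in r.regions_of(s,t)[:2]:
        m=d["pixels"].astype(np.uint8);c=max(cv2.findContours(m,0,2)[0],key=cv2.contourArea)
        w=cast(s,c[:,0],58).astype(np.float32);print(t,round(d["score"],2),[np.round(v,1) for v in cv2.minAreaRect(w)])
delta(409.4,-262,32,95.4)
E
```

```text
t21.1 tcp [ 408.1 -263.   184.1] rot [180.    0.   95.5] F [-0.2  0.6 -1. ] gap 85.1 grip 0.0
small_block 0.57 [array([ 409.2, -258.3]), array([53. , 67.3]), np.float64(5.6)]
blank_block 0.58 [array([ 422.9, -160.4]), array([41.3, 51.7]), np.float64(81.1)]
tool shift mm [ -3.7   3.7 149. ] spin rad -0.002
```

Emit:
carry_out(commands=[{"jaw": 0.085, "spin": 0, "translation": [-0.0037, 0.0037, 0]}, {"jaw": 0.085, "spin": 0, "translation": [0, 0, 0.037]}, {"jaw": 0.085, "spin": 0, "translation": [0, 0, 0.037]}, {"jaw": 0.085, "spin": 0, "translation": [0, 0, 0.03]}, {"jaw": 0.085, "spin": 0, "translation": [0, 0, 0.025]}, {"jaw": 0.085, "spin": 0, "translation": [0, 0, 0.02]}, {"jaw": 0.085, "spin": 0, "translation": [0, 0, 0]}, {"jaw": 0.085, "spin": 0, "translation": [0, 0, 0]}])

```text
time: 21.87
tool_pos: [413.7, -265.1, 38.9]
tcp_rot: [179.9, 0.1, 95.4]
ft_force: [-0.4, 0.1, -0.1]
finger_gap: 84.8
grip_force: 0.0
```

Emit:
carry_out(commands=[{"jaw": 0.04, "spin": 0, "translation": [0, 0, 0]}, {"jaw": 0.04, "spin": 0, "translation": [0, 0, 0]}, {"jaw": 0.04, "spin": 0, "translation": [0, 0, 0]}, {"jaw": 0.04, "spin": 0, "translation": [0, 0, 0]}, {"jaw": 0.04, "spin": 0, "translation": [0, 0, 0]}, {"jaw": 0.04, "spin": 0, "translation": [0, 0, 0]}, {"jaw": 0.04, "spin": 0, "translation": [0, 0, 0]}, {"jaw": 0.04, "spin": 0, "translation": [0, 0, 0]}])

```text
time: 22.53
tool_pos: [413.7, -266.0, 39.8]
tcp_rot: [179.8, 0.2, 95.4]
ft_force: [-3.4, 0.7, 10.3]
finger_gap: 50.3
grip_force: 74.3
```

Emit:
carry_out(commands=[{"jaw": 0.085, "spin": 0, "translation": [0, 0, 0]}, {"jaw": 0.085, "spin": 0, "translation": [0, 0, 0]}, {"jaw": 0.085, "spin": 0, "translation": [0, 0, 0]}, {"jaw": 0.085, "spin": 0, "translation": [0, 0, 0]}, {"jaw": 0.085, "spin": 0, "translation": [0.003, 0, 0.004]}, {"jaw": 0.085, "spin": 0, "translation": [0, 0, 0.004]}, {"jaw": 0.085, "spin": 0, "translation": [0, 0, 0]}, {"jaw": 0.085, "spin": 0, "translation": [0, 0, 0]}])

```text
time: 23.2
tool_pos: [411.5, -261.1, 28.3]
tcp_rot: [-179.9, -0.1, 95.5]
ft_force: [0.0, 0.3, 1.2]
finger_gap: 84.8
grip_force: 0.0
```

Emit:
carry_out(commands=[{"jaw": 0.04, "spin": 0, "translation": [0, 0, 0]}, {"jaw": 0.04, "spin": 0, "translation": [0, 0, 0]}, {"jaw": 0.04, "spin": 0, "translation": [0, 0, 0]}, {"jaw": 0.04, "spin": 0, "translation": [0, 0, 0]}, {"jaw": 0.04, "spin": 0, "translation": [0, 0, 0]}, {"jaw": 0.04, "spin": 0, "translation": [0, 0, 0]}, {"jaw": 0.04, "spin": 0, "translation": [0, 0, 0]}, {"jaw": 0.04, "spin": 0, "translation": [0, 0, 0]}])

```text
time: 23.87
tool_pos: [412.5, -262.0, 29.6]
tcp_rot: [179.9, 0.1, 95.4]
ft_force: [1.0, 0.5, 5.5]
finger_gap: 50.5
grip_force: 74.8
```

Emit:
carry_out(commands=[{"jaw": 0.04, "spin": 0, "translation": [0, 0, -0.01]}, {"jaw": 0.04, "spin": 0, "translation": [0, 0, -0.03]}, {"jaw": 0.04, "spin": 0, "translation": [0, 0, -0.04]}, {"jaw": 0.04, "spin": 0, "translation": [0, 0, -0.04]}, {"jaw": 0.04, "spin": 0, "translation": [0, 0, -0.04]}, {"jaw": 0.04, "spin": 0, "translation": [0.0356, 0.0024, 0]}, {"jaw": 0.04, "spin": 0, "translation": [0.0356, 0.0024, 0]}, {"jaw": 0.04, "spin": 0, "translation": [0.0356, 0.0024, 0]}])

```text
time: 24.53
tool_pos: [408.3, -153.7, 189.5]
tcp_rot: [-180.0, -0.0, 95.3]
ft_force: [1.1, 1.1, -3.6]
finger_gap: 50.9
grip_force: 74.6
```

Emit:
carry_out(commands=[{"jaw": 0.04, "spin": 0, "translation": [0.0356, 0.0024, 0]}, {"jaw": 0.04, "spin": 0, "translation": [0.0356, 0.0024, 0]}, {"jaw": 0.04, "spin": 0, "translation": [0.0356, 0.0024, 0]}, {"jaw": 0.04, "spin": 0, "translation": [0.0356, 0.0024, 0]}, {"jaw": 0.04, "spin": 0, "translation": [0.0356, 0.0024, 0]}, {"jaw": 0.04, "spin": 0, "translation": [0.0356, 0.0024, 0]}, {"jaw": 0.04, "spin": 0, "translation": [0.0356, 0.0024, 0]}, {"jaw": 0.04, "spin": 0, "translation": [0.0356, 0.0024, 0]}])

```text
time: 25.2
tool_pos: [399.7, 132.2, 188.6]
tcp_rot: [-179.9, 0.0, 95.4]
ft_force: [1.7, -0.5, -4.3]
finger_gap: 50.7
grip_force: 74.6
```

Emit:
carry_out(commands=[{"jaw": 0.04, "spin": 0, "translation": [0.0356, 0.0024, 0]}, {"jaw": 0.04, "spin": 0, "translation": [0.0356, 0.0024, 0]}, {"jaw": 0.04, "spin": 0, "translation": [0.0356, 0.0024, 0]}, {"jaw": 0.04, "spin": 0.1, "translation": [0, 0, 0]}, {"jaw": 0.04, "spin": 0.1, "translation": [0, 0, 0]}, {"jaw": 0.04, "spin": 0, "translation": [0, 0, 0.01]}, {"jaw": 0.04, "spin": 0, "translation": [0, 0, 0]}, {"jaw": 0.04, "spin": 0, "translation": [0, 0, 0]}])

```text
time: 25.87
tool_pos: [397.0, 236.9, 177.4]
tcp_rot: [-179.8, 0.1, 84.1]
ft_force: [0.8, -0.6, -3.0]
finger_gap: 50.7
grip_force: 74.5
```

Emit:
carry_out(commands=[{"jaw": 0.04, "spin": 0, "translation": [0, 0, 0]}, {"jaw": 0.04, "spin": 0, "translation": [0, 0, 0]}, {"jaw": 0.04, "spin": 0, "translation": [0, 0, 0]}, {"jaw": 0.04, "spin": 0, "translation": [0, 0, 0]}, {"jaw": 0.04, "spin": 0, "translation": [0, 0, 0]}, {"jaw": 0.04, "spin": 0, "translation": [0, 0, 0]}, {"jaw": 0.04, "spin": 0, "translation": [0, 0, 0]}, {"jaw": 0.04, "spin": 0, "translation": [0, 0, 0]}])

```text
time: 26.53
tool_pos: [398.2, 237.7, 179.0]
tcp_rot: [180.0, -0.0, 84.0]
ft_force: [0.5, -0.2, -4.2]
finger_gap: 50.7
grip_force: 74.5
```

```bash
python3 - <<'E'
from h import *
q=bp();s=r.snapshot("wrist");cv2.imwrite("pics/w10.png",s["pixels"])
g=cv2.cvtColor(s["pixels"],6).astype(int)
z=q["tool_pos"][2]-26.6+55
P=[proj(s,[[*(B+x*UX+y*UY),z]])[0].round(0) for x,y in((-25,5),(27,5))];print(P,z)
cv2.imwrite('pics/c10.png',cv2.resize(s['pixels'][130:400,170:390],None,fx=2.2,fy=2.2,interpolation=2))
E
```

```text
t26.5 tcp [398.2 237.7 179. ] rot [180.  -0.  84.] F [ 0.5 -0.2 -4.2] gap 50.7 grip 74.5
tcp in bath [ -0.1 -24.7] yaw err 0.09
[array([214., 237.]), array([343., 238.])] 207.44117079035783
```

View pics/c10.png

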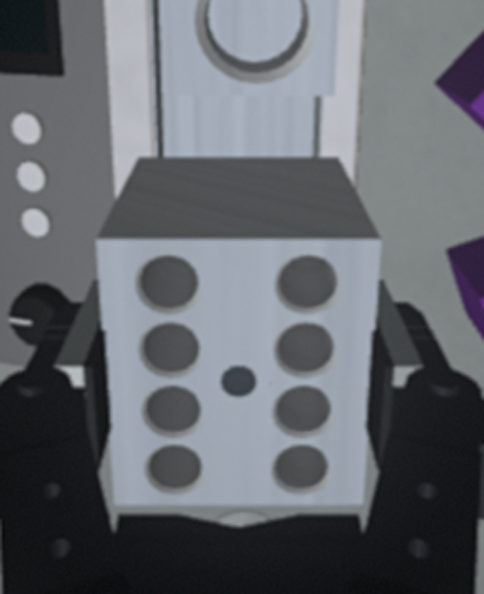

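The block's near top edge is at crop row 238, which puts its end at by about 5 and its centre at bx about 1, as planned. I'll lower it.

Emit:
carry_out(commands=[{"jaw": 0.04, "spin": 0, "translation": [0, 0, 0.02]}, {"jaw": 0.04, "spin": 0, "translation": [0, 0, 0.025]}, {"jaw": 0.04, "spin": 0, "translation": [0, 0, 0.025]}, {"jaw": 0.04, "spin": 0, "translation": [0, 0, 0.02]}, {"jaw": 0.04, "spin": 0, "translation": [0, 0, 0.012]}, {"jaw": 0.04, "spin": 0, "translation": [0, 0, 0]}, {"jaw": 0.04, "spin": 0, "translation": [0, 0, 0]}, {"jaw": 0.04, "spin": 0, "translation": [0, 0, 0]}])

```text
time: 27.25
tool_pos: [398.9, 238.1, 78.1]
tcp_rot: [179.9, -0.0, 84.0]
ft_force: [0.4, 0.0, -3.6]
finger_gap: 51.1
grip_force: 74.4
```

Emit:
carry_out(commands=[{"jaw": 0.04, "spin": 0, "translation": [0, 0, 0.001]}, {"jaw": 0.04, "spin": 0, "translation": [0, 0, 0.001]}, {"jaw": 0.04, "spin": 0, "translation": [0, 0, 0]}, {"jaw": 0.04, "spin": 0, "translation": [0, 0, 0]}, {"jaw": 0.04, "spin": 0, "translation": [0, 0, 0]}, {"jaw": 0.04, "spin": 0, "translation": [0, 0, 0]}, {"jaw": 0.04, "spin": 0, "translation": [0, 0, 0]}, {"jaw": 0.04, "spin": 0, "translation": [0, 0, 0]}])

```text
time: 27.92
tool_pos: [398.1, 237.7, 75.0]
tcp_rot: [-180.0, 0.0, 84.0]
ft_force: [-0.4, 0.4, -4.2]
finger_gap: 50.6
grip_force: 74.4
```

Emit:
carry_out(commands=[{"jaw": 0.04, "spin": 0, "translation": [0, 0, 0.001]}, {"jaw": 0.04, "spin": 0, "translation": [0, 0, 0.0015]}, {"jaw": 0.04, "spin": 0, "translation": [0.001, 0.001, 0]}, {"jaw": 0.04, "spin": 0, "translation": [0.001, 0.001, 0]}, {"jaw": 0.04, "spin": 0, "translation": [0.001, 0.001, 0]}, {"jaw": 0.04, "spin": 0, "translation": [0.001, 0.001, 0]}, {"jaw": 0.04, "spin": 0, "translation": [0, 0, 0]}, {"jaw": 0.04, "spin": 0, "translation": [0, 0, 0]}])

```text
time: 28.58
tool_pos: [402.6, 241.4, 72.5]
tcp_rot: [180.0, -0.0, 84.0]
ft_force: [0.2, 0.2, -4.1]
finger_gap: 50.7
grip_force: 74.4
```

Emit:
carry_out(commands=[{"jaw": 0.04, "spin": 0, "translation": [0.001, 0.001, 0]}, {"jaw": 0.04, "spin": 0, "translation": [0.001, 0.001, 0]}, {"jaw": 0.04, "spin": 0, "translation": [0, 0, 0]}, {"jaw": 0.04, "spin": 0, "translation": [0, 0, 0]}, {"jaw": 0.04, "spin": 0, "translation": [0, 0, 0]}, {"jaw": 0.04, "spin": 0, "translation": [0, 0, 0]}, {"jaw": 0.04, "spin": 0, "translation": [0, 0, 0]}, {"jaw": 0.04, "spin": 0, "translation": [0, 0, 0]}])

```text
time: 29.25
tool_pos: [404.2, 242.4, 72.1]
tcp_rot: [-179.9, 0.1, 84.0]
ft_force: [-2.6, -4.0, -2.6]
finger_gap: 50.7
grip_force: 74.9
```

```bash
python3 -c "
from h import *
bp()"
```

```text
t29.2 tcp [404.2 242.4  72.1] rot [-1.799e+02  1.000e-01  8.400e+01] F [-2.6 -4.  -2.6] gap 50.7 grip 74.9
tcp in bath [  5.4 -19.4] yaw err 0.08
```

Emit:
carry_out(commands=[{"jaw": 0.04, "spin": 0, "translation": [0.001, 0.001, 0]}, {"jaw": 0.04, "spin": 0, "translation": [0.001, 0.001, 0]}, {"jaw": 0.04, "spin": 0, "translation": [0, 0, 0]}, {"jaw": 0.04, "spin": 0, "translation": [0, 0, 0]}, {"jaw": 0.04, "spin": 0, "translation": [0, 0, 0]}, {"jaw": 0.04, "spin": 0, "translation": [0, 0, 0]}, {"jaw": 0.04, "spin": 0, "translation": [0, 0, 0]}, {"jaw": 0.04, "spin": 0, "translation": [0, 0, 0]}])

```text
time: 29.92
tool_pos: [404.6, 242.7, 71.7]
tcp_rot: [-179.7, 0.3, 84.0]
ft_force: [-12.3, -13.7, 5.2]
finger_gap: 51.1
grip_force: 75.7
```

Emit:
carry_out(commands=[{"jaw": 0.04, "spin": 0, "translation": [0, 0, 0.001]}, {"jaw": 0.04, "spin": 0, "translation": [0.001, 0.0005, 0]}, {"jaw": 0.04, "spin": 0, "translation": [0, 0, 0]}, {"jaw": 0.04, "spin": 0, "translation": [0, 0, 0]}, {"jaw": 0.04, "spin": 0, "translation": [0, 0, 0]}, {"jaw": 0.04, "spin": 0, "translation": [0, 0, 0]}, {"jaw": 0.04, "spin": 0, "translation": [0, 0, 0]}, {"jaw": 0.04, "spin": 0, "translation": [0, 0, 0]}])

```text
time: 30.58
tool_pos: [404.7, 242.8, 71.7]
tcp_rot: [-179.6, 0.4, 84.0]
ft_force: [-21.2, -21.8, 21.9]
finger_gap: 50.8
grip_force: 77.8
```

```bash
python3 -c "
from h import *
bp()"
```

```text
t30.6 tcp [404.7 242.8  71.7] rot [-179.6    0.4   84. ] F [-21.2 -21.8  21.9] gap 50.8 grip 77.8
tcp in bath [  5.9 -19. ] yaw err 0.07
```

Emit:
carry_out(commands=[{"jaw": 0.04, "spin": 0, "translation": [-0.001, 0, 0]}, {"jaw": 0.065, "spin": 0, "translation": [0, 0, 0]}, {"jaw": 0.065, "spin": 0, "translation": [0, 0, 0]}, {"jaw": 0.065, "spin": 0, "translation": [0, 0, 0]}, {"jaw": 0.065, "spin": 0, "translation": [0, 0, 0]}, {"jaw": 0.065, "spin": 0, "translation": [0, 0, 0]}, {"jaw": 0.065, "spin": 0, "translation": [-0.002, -0.002, 0]}, {"jaw": 0.065, "spin": 0, "translation": [0, 0, -0.005]}])

```text
time: 31.25
tool_pos: [404.2, 242.5, 75.6]
tcp_rot: [-179.9, 0.1, 84.0]
ft_force: [-0.7, -0.8, -0.0]
finger_gap: 64.6
grip_force: 0.0
```

Emit:
carry_out(commands=[{"jaw": 0.075, "spin": 0, "translation": [0, 0, -0.02]}, {"jaw": 0.085, "spin": 0, "translation": [0, 0, -0.04]}, {"jaw": 0.085, "spin": 0, "translation": [0, 0, -0.04]}, {"jaw": 0.085, "spin": 0, "translation": [-0.01, 0, -0.04]}, {"jaw": 0.085, "spin": 0, "translation": [-0.02, 0, -0.02]}, {"jaw": 0.085, "spin": 0, "translation": [-0.02, 0, 0]}, {"jaw": 0.085, "spin": 0, "translation": [0, 0, 0]}, {"jaw": 0.085, "spin": 0, "translation": [0, 0, 0]}])

```text
time: 31.92
tool_pos: [400.2, 192.9, 237.1]
tcp_rot: [179.9, -0.0, 83.9]
ft_force: [0.0, 0.8, -0.3]
finger_gap: 84.7
grip_force: 0.0
```

```bash
python3 -c "
from h import *
bp()
s=r.snapshot('wrist');cv2.imwrite('pics/w11.png',s['pixels'])
o=[180,60];k=2.5
cv2.imwrite('pics/c11.png',cv2.resize(s['pixels'][60:300,180:380],None,fx=k,fy=k,interpolation=2))
for P in ((32,103,100),(32,11,100),(-20,11,100),(32,-49,100),(-20,-49,100)):
    p=B+P[0]*UX+P[1]*UY; print(P,((proj(s,[[*p,P[2]]])[0]-o)*k).round(0))"
```

```text
t31.9 tcp [400.2 192.9 237.1] rot [179.9  -0.   83.9] F [ 0.   0.8 -0.3] gap 84.7 grip 0.0
tcp in bath [  6.6 -69.1] yaw err -0.01
(32, 103, 100) [ 324. -187.]
(32, 11, 100) [315. 125.]
(-20, 11, 100) [165. 125.]
(32, -49, 100) [311. 296.]
(-20, -49, 100) [170. 296.]
```

View pics/c11.png

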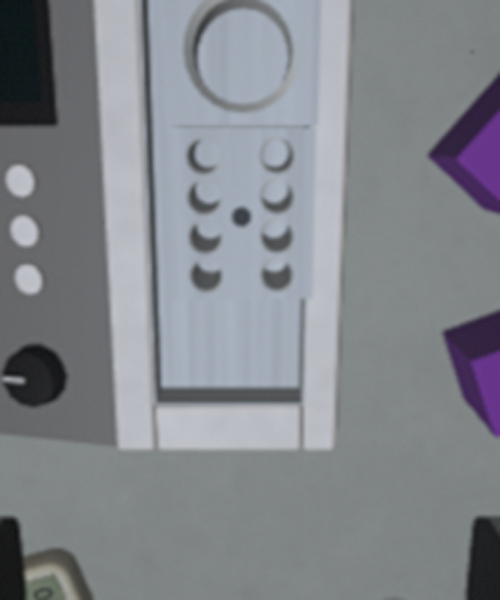

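The eight-bore block's corners are within about 0.7 mm of prediction, with a hairline seam at crop row 126. I'll press it home with closed fingers to be sure.

Emit:
carry_out(commands=[{"jaw": 0.0, "spin": 0, "translation": [-0.004, 0, 0.02]}, {"jaw": 0.0, "spin": 0, "translation": [0, 0, 0.03]}, {"jaw": 0.0, "spin": 0, "translation": [0, 0, 0.03]}, {"jaw": 0.0, "spin": 0, "translation": [0, 0, 0.03]}, {"jaw": 0.0, "spin": 0, "translation": [0, 0, 0.025]}, {"jaw": 0.0, "spin": 0, "translation": [0, 0, 0.015]}, {"jaw": 0.0, "spin": 0, "translation": [0, 0, 0]}, {"jaw": 0.0, "spin": 0, "translation": [0, 0, 0]}])

```text
time: 32.63
tool_pos: [398.1, 189.4, 85.1]
tcp_rot: [-179.8, 0.1, 84.0]
ft_force: [0.5, 0.2, 1.3]
finger_gap: -0.4
grip_force: 0.0
```

Emit:
carry_out(commands=[{"jaw": 0.0, "spin": 0, "translation": [0.003, 0, 0]}, {"jaw": 0.0, "spin": 0, "translation": [0.003, 0, 0]}, {"jaw": 0.0, "spin": 0, "translation": [0.003, 0, 0]}, {"jaw": 0.0, "spin": 0, "translation": [0.002, 0, 0]}, {"jaw": 0.0, "spin": 0, "translation": [0.001, 0, 0]}, {"jaw": 0.0, "spin": 0, "translation": [0, 0, 0]}, {"jaw": 0.0, "spin": 0, "translation": [0, 0, 0]}, {"jaw": 0.0, "spin": 0, "translation": [0, 0, 0]}])

```text
time: 33.3
tool_pos: [401.2, 201.1, 86.9]
tcp_rot: [180.0, 0.0, 84.0]
ft_force: [0.5, -2.2, 2.1]
finger_gap: -0.1
grip_force: 1.6
```

```bash
python3 -c "
from h import *
bp()"
```

```text
t33.3 tcp [401.2 201.1  86.9] rot [180.   0.  84.] F [ 0.5 -2.2  2.1] gap -0.1 grip 1.6
tcp in bath [  6.8 -60.8] yaw err 0.08
```

Contact; push harder.

Emit:
carry_out(commands=[{"jaw": 0.0, "spin": 0, "translation": [0.001, 0, 0]}, {"jaw": 0.0, "spin": 0, "translation": [0.001, 0, 0]}, {"jaw": 0.0, "spin": 0, "translation": [0.001, 0, 0]}, {"jaw": 0.0, "spin": 0, "translation": [0, 0, 0]}, {"jaw": 0.0, "spin": 0, "translation": [0, 0, 0]}, {"jaw": 0.0, "spin": 0, "translation": [0, 0, 0]}, {"jaw": 0.0, "spin": 0, "translation": [0, 0, 0]}, {"jaw": 0.0, "spin": 0, "translation": [0, 0, 0]}])

```text
time: 33.97
tool_pos: [401.3, 201.8, 86.8]
tcp_rot: [180.0, 0.3, 84.0]
ft_force: [-2.5, -17.7, 10.2]
finger_gap: -0.3
grip_force: 8.8
```

```bash
python3 -c "
from h import *
bp()"
```

```text
t34.0 tcp [401.3 201.8  86.8] rot [180.    0.3  84. ] F [ -2.5 -17.7  10.2] gap -0.3 grip 8.8
tcp in bath [  6.8 -60.1] yaw err 0.06
```

Emit:
carry_out(commands=[{"jaw": 0.0, "spin": 0, "translation": [-0.011, 0, 0]}, {"jaw": 0.0, "spin": 0, "translation": [0, 0, -0.03]}, {"jaw": 0.03, "spin": 0, "translation": [0, 0, -0.04]}, {"jaw": 0.085, "spin": 0, "translation": [0, 0, -0.04]}, {"jaw": 0.085, "spin": 0, "translation": [-0.035, 0.006, -0.02]}, {"jaw": 0.085, "spin": 0, "translation": [-0.035, 0.006, 0]}, {"jaw": 0.085, "spin": 0, "translation": [-0.035, 0.006, 0]}, {"jaw": 0.085, "spin": 0, "translation": [-0.035, 0.006, 0]}])

```text
time: 34.63
tool_pos: [409.2, 50.7, 217.0]
tcp_rot: [179.9, -0.1, 84.1]
ft_force: [1.4, 0.2, -0.2]
finger_gap: 72.0
grip_force: 0.0
```

Emit:
carry_out(commands=[{"jaw": 0.085, "spin": 0, "translation": [-0.035, 0.006, 0]}, {"jaw": 0.085, "spin": 0, "translation": [-0.035, 0.006, 0]}, {"jaw": 0.085, "spin": 0, "translation": [-0.035, 0.006, 0]}, {"jaw": 0.085, "spin": 0, "translation": [-0.035, 0.006, 0]}, {"jaw": 0.085, "spin": 0, "translation": [-0.035, 0.006, 0]}, {"jaw": 0.085, "spin": 0.05, "translation": [-0.035, 0.006, 0]}, {"jaw": 0.085, "spin": 0, "translation": [0, 0, 0.03]}, {"jaw": 0.085, "spin": 0, "translation": [0, 0, 0.03]}])

```text
time: 35.3
tool_pos: [424.3, -163.7, 157.5]
tcp_rot: [179.7, 0.0, 80.9]
ft_force: [-0.2, 0.4, -1.6]
finger_gap: 84.9
grip_force: 0.0
```

Emit:
carry_out(commands=[{"jaw": 0.085, "spin": 0, "translation": [0, 0, 0]}, {"jaw": 0.085, "spin": 0, "translation": [0, 0, 0]}, {"jaw": 0.085, "spin": 0, "translation": [0, 0, 0]}, {"jaw": 0.085, "spin": 0, "translation": [0, 0, 0]}, {"jaw": 0.085, "spin": 0, "translation": [0, 0, 0]}, {"jaw": 0.085, "spin": 0, "translation": [0, 0, 0]}, {"jaw": 0.085, "spin": 0, "translation": [0, 0, 0]}, {"jaw": 0.085, "spin": 0, "translation": [0, 0, 0]}])

```text
time: 35.97
tool_pos: [423.3, -161.0, 157.1]
tcp_rot: [179.9, 0.0, 81.1]
ft_force: [0.9, 0.5, -1.0]
finger_gap: 84.8
grip_force: 0.0
```

```bash
python3 - <<'E'
from h import *
st(); s=r.snapshot("wrist"); cv2.imwrite("pics/w12.png",s["pixels"])
for t in("blank_block",):
    for d in r.regions_of(s,t)[:2]:
        m=d["pixels"].astype(np.uint8);c=max(cv2.findContours(m,0,2)[0],key=cv2.contourArea)
        w=cast(s,c[:,0],58).astype(np.float32);print(t,round(d["score"],2),[np.round(v,1) for v in cv2.minAreaRect(w)])
delta(422.9,-160.4,30,81.1)
E
```

```text
t36.0 tcp [ 423.3 -161.   157.1] rot [179.9   0.   81.1] F [ 0.9  0.5 -1. ] gap 84.8 grip 0.0
blank_block 0.66 [array([ 424.2, -153.7]), array([49.3, 51.7]), np.float64(81.2)]
tool shift mm [  0.6  -0.3 126.7] spin rad 0.001
```

Emit:
carry_out(commands=[{"jaw": 0.085, "spin": 0, "translation": [0.0015, 0, 0.03]}, {"jaw": 0.085, "spin": 0, "translation": [0, 0, 0.03]}, {"jaw": 0.085, "spin": 0, "translation": [0, 0, 0.03]}, {"jaw": 0.085, "spin": 0, "translation": [0, 0, 0.025]}, {"jaw": 0.085, "spin": 0, "translation": [0, 0, 0.012]}, {"jaw": 0.085, "spin": 0, "translation": [0, 0, 0]}, {"jaw": 0.085, "spin": 0, "translation": [0, 0, 0]}, {"jaw": 0.085, "spin": 0, "translation": [0, 0, 0]}])

```text
time: 36.73
tool_pos: [424.1, -160.0, 30.7]
tcp_rot: [179.9, 0.0, 81.1]
ft_force: [-0.1, -0.4, 0.1]
finger_gap: 85.2
grip_force: 0.0
```

Emit:
carry_out(commands=[{"jaw": 0.04, "spin": 0, "translation": [0, 0, 0]}, {"jaw": 0.04, "spin": 0, "translation": [0, 0, 0]}, {"jaw": 0.04, "spin": 0, "translation": [0, 0, 0]}, {"jaw": 0.04, "spin": 0, "translation": [0, 0, 0]}, {"jaw": 0.04, "spin": 0, "translation": [0, 0, 0]}, {"jaw": 0.04, "spin": 0, "translation": [0, 0, 0]}, {"jaw": 0.04, "spin": 0, "translation": [0, 0, 0]}, {"jaw": 0.04, "spin": 0, "translation": [0, 0, 0]}])

```text
time: 37.4
tool_pos: [424.3, -160.2, 31.0]
tcp_rot: [179.9, 0.0, 81.1]
ft_force: [-1.4, -0.1, 6.6]
finger_gap: 50.6
grip_force: 74.4
```

Emit:
carry_out(commands=[{"jaw": 0.04, "spin": 0, "translation": [0, 0, -0.01]}, {"jaw": 0.04, "spin": 0, "translation": [0, 0, -0.03]}, {"jaw": 0.04, "spin": 0, "translation": [0, 0, -0.04]}, {"jaw": 0.04, "spin": 0, "translation": [0, 0, -0.04]}, {"jaw": 0.04, "spin": 0, "translation": [0, 0, -0.03]}, {"jaw": 0.04, "spin": 0, "translation": [0.0338, -0.0085, 0]}, {"jaw": 0.04, "spin": 0, "translation": [0.0338, -0.0085, 0]}, {"jaw": 0.04, "spin": 0, "translation": [0.0338, -0.0085, 0]}])

```text
time: 38.07
tool_pos: [413.5, -54.8, 180.9]
tcp_rot: [179.9, 0.0, 81.0]
ft_force: [0.8, -0.0, -3.0]
finger_gap: 50.8
grip_force: 74.2
```

Emit:
carry_out(commands=[{"jaw": 0.04, "spin": 0, "translation": [0.0338, -0.0085, 0]}, {"jaw": 0.04, "spin": 0, "translation": [0.0338, -0.0085, 0]}, {"jaw": 0.04, "spin": 0, "translation": [0.0338, -0.0085, 0]}, {"jaw": 0.04, "spin": 0, "translation": [0.0338, -0.0085, 0]}, {"jaw": 0.04, "spin": 0, "translation": [0.0338, -0.0085, 0]}, {"jaw": 0.04, "spin": 0, "translation": [0.0338, -0.0085, 0]}, {"jaw": 0.04, "spin": 0, "translation": [0.0338, -0.0085, 0]}, {"jaw": 0.04, "spin": -0.049, "translation": [0, 0, 0]}])

```text
time: 38.73
tool_pos: [389.9, 192.7, 180.1]
tcp_rot: [-180.0, -0.2, 84.1]
ft_force: [0.4, -0.4, -4.0]
finger_gap: 51.0
grip_force: 74.1
```

Emit:
carry_out(commands=[{"jaw": 0.04, "spin": 0, "translation": [0, 0, 0]}, {"jaw": 0.04, "spin": 0, "translation": [0, 0, 0]}, {"jaw": 0.04, "spin": 0, "translation": [0, 0, 0]}, {"jaw": 0.04, "spin": 0, "translation": [0, 0, 0]}, {"jaw": 0.04, "spin": 0, "translation": [0, 0, 0]}, {"jaw": 0.04, "spin": 0, "translation": [0, 0, 0]}, {"jaw": 0.04, "spin": 0, "translation": [0, 0, 0]}, {"jaw": 0.04, "spin": 0, "translation": [0, 0, 0]}])

```text
time: 39.4
tool_pos: [391.5, 187.1, 179.5]
tcp_rot: [-180.0, 0.0, 83.9]
ft_force: [-0.7, 0.0, -2.2]
finger_gap: 50.9
grip_force: 74.1
```

```bash
python3 - <<'E'
from h import *
q=bp();s=r.snapshot("wrist");cv2.imwrite("pics/w13.png",s["pixels"])
g=cv2.cvtColor(s["pixels"],6).astype(int)
z=q["tool_pos"][2]-28+55
for x,y in((-25,-56),(27,-56)): print(proj(s,[[*(B+x*UX+y*UY),z]])[0].round(1))
d=r.regions_of(s,"blank_block")[:1]
for d in d:
    m=d["pixels"];rows=np.where(m[:,280])[0];print("col280 rows",rows.min(),rows.max())
print("col 280",g[180:300,280].tolist());print("row 270",g[270,195:365].tolist())
E
```

```text
t39.4 tcp [391.5 187.1 179.5] rot [-180.     0.    83.9] F [-0.7  0.  -2.2] gap 50.9 grip 74.1
tcp in bath [ -1.4 -75.7] yaw err -0.03
[218.5 258.5]
[343.7 258.7]Traceback (most recent call last):
  File "<stdin>", line 8, in <module>
    return umr_minimum(a, axis, None, out, keepdims, initial, where)
ValueError: zero-size array to reduction operation minimum which has no identity
```

```bash
python3 - <<'E'
import cv2
im=cv2.imread("pics/w13.png");cv2.imwrite('pics/c13.png',cv2.resize(im[130:400,170:390],None,fx=2.2,fy=2.2,interpolation=2))
E
```

```text
(no output)
```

View pics/c13.png

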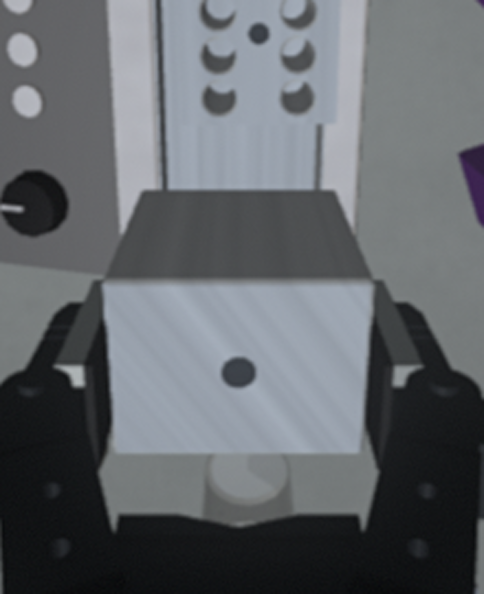

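The blank's near edge is at row 257, so by is about -55.5, and it is centred at bx about 0. Both clear the walls. Lowering it.

Emit:
carry_out(commands=[{"jaw": 0.04, "spin": 0, "translation": [0, 0, 0.02]}, {"jaw": 0.04, "spin": 0, "translation": [0, 0, 0.025]}, {"jaw": 0.04, "spin": 0, "translation": [0, 0, 0.025]}, {"jaw": 0.04, "spin": 0, "translation": [0, 0, 0.02]}, {"jaw": 0.04, "spin": 0, "translation": [0, 0, 0.01]}, {"jaw": 0.04, "spin": 0, "translation": [0, 0, 0.003]}, {"jaw": 0.04, "spin": 0, "translation": [0, 0, 0]}, {"jaw": 0.04, "spin": 0, "translation": [0, 0, 0]}])

```text
time: 40.17
tool_pos: [392.2, 187.8, 77.7]
tcp_rot: [179.9, -0.0, 83.9]
ft_force: [-0.9, 0.8, -2.1]
finger_gap: 50.4
grip_force: 74.1
```

Emit:
carry_out(commands=[{"jaw": 0.04, "spin": 0, "translation": [0.001, 0.001, 0]}, {"jaw": 0.04, "spin": 0, "translation": [0.001, 0.001, 0]}, {"jaw": 0.04, "spin": 0, "translation": [0.001, 0.001, 0]}, {"jaw": 0.04, "spin": 0, "translation": [0.001, 0.001, 0]}, {"jaw": 0.04, "spin": 0, "translation": [0.001, 0, 0]}, {"jaw": 0.04, "spin": 0, "translation": [0, 0, 0]}, {"jaw": 0.04, "spin": 0, "translation": [0, 0, 0]}, {"jaw": 0.04, "spin": 0, "translation": [0, 0, 0]}])

```text
time: 40.83
tool_pos: [396.0, 191.9, 76.5]
tcp_rot: [180.0, 0.0, 83.9]
ft_force: [0.7, -2.6, -1.8]
finger_gap: 50.4
grip_force: 74.3
```

```bash
python3 -c "
from h import *
bp()"
```

```text
t40.8 tcp [396.  191.9  76.5] rot [180.    0.   83.9] F [ 0.7 -2.6 -1.8] gap 50.4 grip 74.3
tcp in bath [  2.6 -70.5] yaw err 0.03
```

Emit:
carry_out(commands=[{"jaw": 0.04, "spin": 0, "translation": [0, 0.001, 0.001]}, {"jaw": 0.04, "spin": 0, "translation": [0, 0.001, 0.001]}, {"jaw": 0.04, "spin": 0, "translation": [0, 0.001, 0.0007]}, {"jaw": 0.04, "spin": 0, "translation": [0, 0.001, 0]}, {"jaw": 0.04, "spin": 0, "translation": [0.001, 0, 0]}, {"jaw": 0.04, "spin": 0, "translation": [0, 0, 0]}, {"jaw": 0.04, "spin": 0, "translation": [0, 0, 0]}, {"jaw": 0.04, "spin": 0, "translation": [0, 0, 0]}])

```text
time: 41.5
tool_pos: [399.1, 191.7, 73.2]
tcp_rot: [-179.9, 0.1, 83.9]
ft_force: [-3.9, -6.7, 0.5]
finger_gap: 50.9
grip_force: 74.5
```

```bash
python3 -c "
from h import *
bp()"
```

```text
t41.5 tcp [399.1 191.7  73.2] rot [-1.799e+02  1.000e-01  8.390e+01] F [-3.9 -6.7  0.5] gap 50.9 grip 74.5
tcp in bath [  5.7 -70.4] yaw err 0.04
```

Emit:
carry_out(commands=[{"jaw": 0.04, "spin": 0, "translation": [0, 0.001, 0]}, {"jaw": 0.04, "spin": 0, "translation": [0, 0.001, 0]}, {"jaw": 0.04, "spin": 0, "translation": [0.001, 0, 0.0005]}, {"jaw": 0.04, "spin": 0, "translation": [0.001, 0, 0]}, {"jaw": 0.04, "spin": 0, "translation": [0, 0, 0]}, {"jaw": 0.04, "spin": 0, "translation": [0, 0, 0]}, {"jaw": 0.04, "spin": 0, "translation": [0, 0, 0]}, {"jaw": 0.04, "spin": 0, "translation": [0, 0, 0]}])

```text
time: 42.17
tool_pos: [399.3, 191.8, 73.1]
tcp_rot: [-179.6, 0.4, 83.9]
ft_force: [-19.5, -18.5, 20.0]
finger_gap: 50.7
grip_force: 76.8
```

```bash
python3 -c "
from h import *
bp()"
```

```text
t42.2 tcp [399.3 191.8  73.1] rot [-179.6    0.4   83.9] F [-19.5 -18.5  20. ] gap 50.7 grip 76.8
tcp in bath [  5.9 -70.3] yaw err 0.03
```

Emit:
carry_out(commands=[{"jaw": 0.04, "spin": 0, "translation": [-0.001, 0, 0]}, {"jaw": 0.065, "spin": 0, "translation": [0, 0, 0]}, {"jaw": 0.065, "spin": 0, "translation": [0, 0, 0]}, {"jaw": 0.065, "spin": 0, "translation": [0, 0, 0]}, {"jaw": 0.065, "spin": 0, "translation": [0, 0, 0]}, {"jaw": 0.065, "spin": 0, "translation": [0, 0, 0]}, {"jaw": 0.065, "spin": 0, "translation": [-0.002, -0.002, 0]}, {"jaw": 0.065, "spin": 0, "translation": [0, 0, -0.005]}])

```text
time: 42.83
tool_pos: [398.9, 191.2, 77.4]
tcp_rot: [-179.9, 0.1, 83.9]
ft_force: [0.1, 0.2, -0.5]
finger_gap: 65.4
grip_force: 0.0
```

Emit:
carry_out(commands=[{"jaw": 0.075, "spin": 0, "translation": [0, 0, -0.02]}, {"jaw": 0.075, "spin": 0, "translation": [0, 0, -0.04]}, {"jaw": 0.0, "spin": 0, "translation": [-0.02, 0, 0]}, {"jaw": 0.0, "spin": 0, "translation": [-0.021, 0, 0]}, {"jaw": 0.0, "spin": 0, "translation": [0, 0, 0]}, {"jaw": 0.0, "spin": 0, "translation": [0, 0, 0]}, {"jaw": 0.0, "spin": 0, "translation": [0, 0, 0.025]}, {"jaw": 0.0, "spin": 0, "translation": [0, 0, 0.025]}])

```text
time: 43.5
tool_pos: [397.3, 151.8, 89.4]
tcp_rot: [179.8, -0.1, 83.9]
ft_force: [-0.5, 0.5, -0.5]
finger_gap: 1.6
grip_force: 0.0
```

Emit:
carry_out(commands=[{"jaw": 0.0, "spin": 0, "translation": [0.002, 0, 0]}, {"jaw": 0.0, "spin": 0, "translation": [0.002, 0, 0]}, {"jaw": 0.0, "spin": 0, "translation": [0.002, 0, 0]}, {"jaw": 0.0, "spin": 0, "translation": [0, 0, 0]}, {"jaw": 0.0, "spin": 0, "translation": [0, 0, 0]}, {"jaw": 0.0, "spin": 0, "translation": [0, 0, 0]}, {"jaw": 0.0, "spin": 0, "translation": [0, 0, 0]}, {"jaw": 0.0, "spin": 0, "translation": [0, 0, 0]}])

```text
time: 44.17
tool_pos: [396.5, 156.9, 88.7]
tcp_rot: [180.0, -0.0, 83.9]
ft_force: [1.5, -0.3, 0.6]
finger_gap: -0.1
grip_force: 0.0
```

```bash
python3 -c "
from h import *
bp()"
```

```text
t44.2 tcp [396.5 156.9  88.7] rot [180.   -0.   83.9] F [ 1.5 -0.3  0.6] gap -0.1 grip 0.0
tcp in bath [   6.8 -105.3] yaw err 0.02
```

Contact expected at about -100.3.

Emit:
carry_out(commands=[{"jaw": 0.0, "spin": 0, "translation": [0.002, 0, 0]}, {"jaw": 0.0, "spin": 0, "translation": [0.002, 0, 0]}, {"jaw": 0.0, "spin": 0, "translation": [0.001, 0, 0]}, {"jaw": 0.0, "spin": 0, "translation": [0.001, 0, 0]}, {"jaw": 0.0, "spin": 0, "translation": [0.001, 0, 0]}, {"jaw": 0.0, "spin": 0, "translation": [0, 0, 0]}, {"jaw": 0.0, "spin": 0, "translation": [0, 0, 0]}, {"jaw": 0.0, "spin": 0, "translation": [0, 0, 0]}])

```text
time: 44.83
tool_pos: [396.8, 161.7, 88.4]
tcp_rot: [-180.0, 0.2, 83.9]
ft_force: [-1.7, -11.9, 5.8]
finger_gap: 0.2
grip_force: 6.6
```

Emit:
carry_out(commands=[{"jaw": 0.0, "spin": 0, "translation": [0.001, 0, 0]}, {"jaw": 0.0, "spin": 0, "translation": [0, 0, 0]}, {"jaw": 0.0, "spin": 0, "translation": [0, 0, 0]}, {"jaw": 0.0, "spin": 0, "translation": [0, 0, 0]}, {"jaw": 0.0, "spin": 0, "translation": [0, 0, 0]}, {"jaw": 0.0, "spin": 0, "translation": [0, 0, 0]}, {"jaw": 0.0, "spin": 0, "translation": [0, 0, 0]}, {"jaw": 0.0, "spin": 0, "translation": [0, 0, 0]}])

```text
time: 45.5
tool_pos: [396.9, 162.0, 88.4]
tcp_rot: [-180.0, 0.3, 83.9]
ft_force: [-2.2, -17.2, 7.4]
finger_gap: -0.2
grip_force: 8.8
```

```bash
python3 -c "
from h import *
bp()"
```

```text
t45.5 tcp [396.9 162.   88.4] rot [-180.     0.3   83.9] F [ -2.2 -17.2   7.4] gap -0.2 grip 8.8
tcp in bath [   6.6 -100.2] yaw err 0.01
```

Emit:
carry_out(commands=[{"jaw": 0.0, "spin": 0, "translation": [-0.012, 0, 0]}, {"jaw": 0.0, "spin": 0, "translation": [0, 0, -0.04]}, {"jaw": 0.085, "spin": 0, "translation": [0, 0, -0.04]}, {"jaw": 0.085, "spin": 0, "translation": [0, 0, -0.04]}, {"jaw": 0.085, "spin": 0, "translation": [0.02, 0, -0.04]}, {"jaw": 0.085, "spin": 0, "translation": [0.02, 0, -0.03]}, {"jaw": 0.085, "spin": 0, "translation": [0, 0, 0]}, {"jaw": 0.085, "spin": 0, "translation": [0, 0, 0]}])

```text
time: 46.17
tool_pos: [401.0, 192.4, 277.8]
tcp_rot: [179.8, -0.1, 84.0]
ft_force: [0.0, -0.5, -1.2]
finger_gap: 72.2
grip_force: 0.0
```

```bash
python3 -c "
from h import *
bp()
s=r.snapshot('wrist');cv2.imwrite('pics/w14.png',s['pixels'])
o=[190,50];k=2.2
cv2.imwrite('pics/c14.png',cv2.resize(s['pixels'][50:310,190:420],None,fx=k,fy=k,interpolation=2))
for P in ((32,103,100),(-20,103,100),(32,11,100),(-20,11,100),(32,-49,100),(-20,-49,100),(32,-89,100),(-20,-89,100)):
    p=B+P[0]*UX+P[1]*UY; print(P,((proj(s,[[*p,P[2]]])[0]-o)*k).round(0))
for f in (r.landmark_of,r.spot_in):
  for n,z in(('vial',0 if f==r.landmark_of else 58),('beaker',0)):
    print(n,[(np.round(d['xy']),round(d['score'],2),cast(s,d['xy'],z).round(1)) for d in f(s,n)[:2]])
"
```

```text
t46.2 tcp [401.  192.4 277.8] rot [ 1.798e+02 -1.000e-01  8.400e+01] F [ 0.  -0.5 -1.2] gap 72.2 grip 0.0
tcp in bath [  7.5 -69.5] yaw err 0.12
(32, 103, 100) [ 251. -103.]
(-20, 103, 100) [ 124. -104.]
(32, 11, 100) [245. 133.]
(-20, 11, 100) [130. 132.]
(32, -49, 100) [242. 265.]
(-20, -49, 100) [133. 265.]
(32, -89, 100) [240. 345.]
(-20, -89, 100) [135. 345.]
vial [(array([331., 291.]), 0.57, array([[466.4,  -3.1]]))]
beaker [(array([278., 303.]), 0.65, array([[381.5, -14.9]]))]
vial [(array([333., 304.]), 0.74, array([[460.3,  15.1]]))]
beaker [(array([277., 317.]), 0.77, array([[376.8, -41. ]]))]
```

View pics/c14.png

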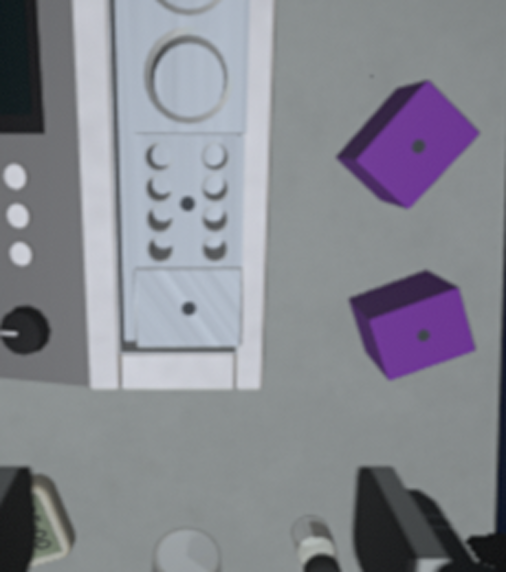

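All three blocks match their predicted corners: (240,345) and (135,345) at the end, and the seams at crop rows 133 and 266. The vial shows near (331,291). I'll go above it with the jaws partly open.

Emit:
carry_out(commands=[{"jaw": 0.05, "spin": 0, "translation": [-0.031, 0.0138, 0.012]}, {"jaw": 0.05, "spin": 0, "translation": [-0.031, 0.0138, 0.012]}, {"jaw": 0.05, "spin": 0, "translation": [-0.031, 0.0138, 0.012]}, {"jaw": 0.05, "spin": 0, "translation": [-0.031, 0.0138, 0.012]}, {"jaw": 0.05, "spin": 0, "translation": [-0.031, 0.0138, 0.012]}, {"jaw": 0.05, "spin": 0, "translation": [-0.031, 0.0138, 0.012]}, {"jaw": 0.05, "spin": 0, "translation": [0, 0, 0]}, {"jaw": 0.05, "spin": 0, "translation": [0, 0, 0]}], squeeze=25)

```text
time: 47.08
tool_pos: [461.3, -4.3, 201.4]
tcp_rot: [-179.8, 0.0, 83.7]
ft_force: [0.1, 1.6, -0.1]
finger_gap: 49.7
grip_force: 0.0
```

Emit:
carry_out(commands=[{"jaw": 0.05, "spin": 0, "translation": [0, 0, 0]}, {"jaw": 0.05, "spin": 0, "translation": [0, 0, 0]}, {"jaw": 0.05, "spin": 0, "translation": [0, 0, 0]}, {"jaw": 0.05, "spin": 0, "translation": [0, 0, 0]}, {"jaw": 0.05, "spin": 0, "translation": [0, 0, 0]}, {"jaw": 0.05, "spin": 0, "translation": [0, 0, 0]}, {"jaw": 0.05, "spin": 0, "translation": [0, 0, 0]}, {"jaw": 0.05, "spin": 0, "translation": [0, 0, 0]}], squeeze=25)

```text
time: 47.75
tool_pos: [462.5, -2.3, 203.6]
tcp_rot: [180.0, 0.0, 83.9]
ft_force: [-0.5, -0.1, 0.8]
finger_gap: 50.0
grip_force: 0.0
```

```bash
python3 -c "
from h import *
st()
s=r.snapshot('wrist');cv2.imwrite('pics/w15.png',s['pixels'])
print(r.landmark_of(s,'vial')[:1],[cast(s,d['xy'],0).round(1) for d in r.landmark_of(s,'vial')[:1]])
for d in r.regions_of(s,'vial')[:1]:
    c=max(cv2.findContours(d['pixels'].astype(np.uint8),0,2)[0],key=cv2.contourArea);print(cv2.boundingRect(c),d['score'])
g=cv2.cvtColor(s['pixels'],6); dark=(g<40).astype(np.uint8)
n,l,S,C=cv2.connectedComponentsWithStats(dark)
for i in range(1,n):
    if 300<S[i,4]<8000: print('dark',S[i],C[i].round(1),cast(s,C[i],58).round(1))
"
```

```text
t47.8 tcp [462.5  -2.3 203.6] rot [180.    0.   83.9] F [-0.5 -0.1  0.8] gap 50.0 grip 0.0
[{'xy': [280.8, 181.5], 'score': 0.76}] [array([[ 4.669e+02, -1.000e-01]])]
(266, 171, 27, 37) 0.93
dark [ 42   0  35  18 462] [61.3  6.9] [[304.8 174.8]]
dark [210 259  19  79 707] [220.1 293.9] [[ 390.3 -103.3]]
dark [329 259  18  78 711] [336.  294.9] [[ 514.2 -117.5]]
```

View pics/w15.png

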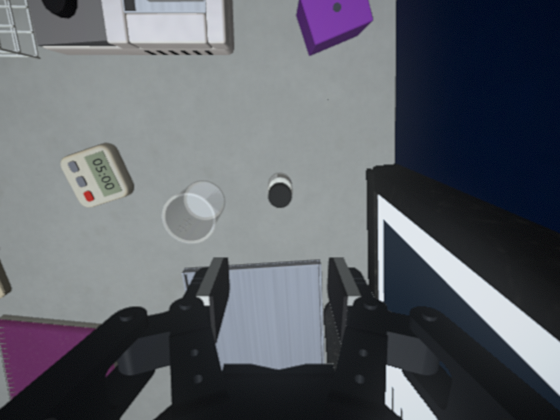

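The cap is centred at about (280,195), with the beaker at (190,215) well clear of it. My 14 views are used up, so I go by numbers from here.

```bash
python3 -c "
from h import *
st();s=r.snapshot('wrist')
g=cv2.cvtColor(s['pixels'],6);g[:,:262]=255;g[:,297:]=255;g[:165]=255;g[215:]=255
m=(g<75).astype(np.uint8);n,l,S,C=cv2.connectedComponentsWithStats(m)
for i in range(1,n):
    if S[i,4]>100: print(S[i],C[i].round(1),cast(s,C[i],58).round(1),cast(s,C[i],55).round(1))
print(cast(s,[279.7,195],58)); delta(465,-1,80,83.9)
"
```

```text
t48.0 tcp [462.5  -2.5 203.5] rot [180.   -0.   83.9] F [-1.1  0.8  0.3] gap 49.8 grip 0.0
[269 183  22  24 431] [279.5 194.6] [[465.1  -0.5]] [[465.   -1.3]]
[[465.2411588  -0.8969304]]
tool shift mm [  1.8   2.3 123.5] spin rad 0.000
```

Emit:
carry_out(commands=[{"jaw": 0.05, "spin": 0, "translation": [0.0018, 0.0015, 0]}, {"jaw": 0.05, "spin": 0, "translation": [0, 0, 0.03]}, {"jaw": 0.05, "spin": 0, "translation": [0, 0, 0.03]}, {"jaw": 0.05, "spin": 0, "translation": [0, 0, 0.03]}, {"jaw": 0.05, "spin": 0, "translation": [0, 0, 0.03]}, {"jaw": 0.05, "spin": 0, "translation": [0, 0, 0.008]}, {"jaw": 0.05, "spin": 0, "translation": [0, 0, 0]}, {"jaw": 0.05, "spin": 0, "translation": [0, 0, 0]}], squeeze=25)

```text
time: 48.67
tool_pos: [464.5, -0.8, 76.3]
tcp_rot: [-180.0, -0.0, 83.9]
ft_force: [0.2, 0.3, -0.1]
finger_gap: 49.7
grip_force: 0.0
```

Emit:
carry_out(commands=[{"jaw": 0.05, "spin": 0, "translation": [0, 0, 0.01]}, {"jaw": 0.05, "spin": 0, "translation": [0, 0, 0.01]}, {"jaw": 0.05, "spin": 0, "translation": [0, 0, 0.01]}, {"jaw": 0.05, "spin": 0, "translation": [0, 0, 0.006]}, {"jaw": 0.05, "spin": 0, "translation": [0, 0, 0]}, {"jaw": 0.05, "spin": 0, "translation": [0, 0, 0]}, {"jaw": 0.05, "spin": 0, "translation": [0, 0, 0]}, {"jaw": 0.05, "spin": 0, "translation": [0, 0, 0]}])

```text
time: 49.33
tool_pos: [464.6, -0.9, 40.0]
tcp_rot: [180.0, 0.0, 83.9]
ft_force: [-0.5, 0.3, 0.9]
finger_gap: 50.2
grip_force: 0.0
```

```bash
python3 -c "
from h import *
st();s=r.snapshot('wrist')
for d in r.regions_of(s,'vial')[:1]:
    c=max(cv2.findContours(d['pixels'].astype(np.uint8),0,2)[0],key=cv2.contourArea);print(cv2.boundingRect(c),d['score'])
    x,y,w,h=cv2.boundingRect(c)
    g=cv2.cvtColor(s['pixels'],6)
    print(cast(s,[[x,y+h-w/2],[x+w,y+h-w/2]],58).round(1))
"
```

```text
t49.3 tcp [464.6  -0.9  40. ] rot [180.    0.   83.9] F [-0.5  0.3  0.9] gap 50.2 grip 0.0
(252, 223, 52, 90) 0.65
[[453.8   1. ]
 [477.7  -1.5]]
```

Emit:
carry_out(commands=[{"jaw": 0.036, "spin": 0, "translation": [0, 0, 0]}, {"jaw": 0.032, "spin": 0, "translation": [0, 0, 0]}, {"jaw": 0.03, "spin": 0, "translation": [0, 0, 0]}, {"jaw": 0.028, "spin": 0, "translation": [0, 0, 0]}, {"jaw": 0.026, "spin": 0, "translation": [0, 0, 0]}, {"jaw": 0.024, "spin": 0, "translation": [0, 0, 0]}, {"jaw": 0.022, "spin": 0, "translation": [0, 0, 0]}, {"jaw": 0.018, "spin": 0, "translation": [0, 0, 0]}], squeeze=25)

```text
time: 50.1
tool_pos: [464.2, -0.8, 39.6]
tcp_rot: [180.0, 0.0, 83.9]
ft_force: [-0.4, -0.3, 1.0]
finger_gap: 22.7
grip_force: 23.4
```

Emit:
carry_out(commands=[{"jaw": 0.015, "spin": 0, "translation": [0, 0, 0]}, {"jaw": 0.015, "spin": 0, "translation": [0, 0, 0]}, {"jaw": 0.015, "spin": 0, "translation": [0, 0, 0]}, {"jaw": 0.015, "spin": 0, "translation": [0, 0, 0]}, {"jaw": 0.015, "spin": 0, "translation": [0, 0, 0]}, {"jaw": 0.015, "spin": 0, "translation": [0, 0, 0]}, {"jaw": 0.015, "spin": 0, "translation": [0, 0, 0]}, {"jaw": 0.015, "spin": 0, "translation": [0, 0, 0]}], squeeze=25)

```text
time: 50.77
tool_pos: [464.3, -0.8, 39.6]
tcp_rot: [180.0, 0.0, 83.9]
ft_force: [-0.8, 0.1, 2.6]
finger_gap: 23.0
grip_force: 23.6
```

Emit:
carry_out(commands=[{"jaw": 0.015, "spin": 0, "translation": [0, 0, -0.01]}, {"jaw": 0.015, "spin": 0, "translation": [0, 0, -0.02]}, {"jaw": 0.015, "spin": 0, "translation": [0, 0, -0.03]}, {"jaw": 0.015, "spin": 0, "translation": [0, 0, -0.03]}, {"jaw": 0.015, "spin": 0, "translation": [0, 0, -0.03]}, {"jaw": 0.015, "spin": 0, "translation": [0, 0, -0.02]}, {"jaw": 0.015, "spin": 0, "translation": [0, 0, -0.01]}, {"jaw": 0.015, "spin": 0, "translation": [0.02, -0.006, 0]}])

```text
time: 51.43
tool_pos: [462.5, 17.6, 193.1]
tcp_rot: [179.7, 0.1, 83.8]
ft_force: [0.6, -0.1, 0.1]
finger_gap: 22.8
grip_force: 23.4
```

Emit:
carry_out(commands=[{"jaw": 0.015, "spin": 0, "translation": [0.03, -0.009, 0]}, {"jaw": 0.015, "spin": 0, "translation": [0.03, -0.009, 0]}, {"jaw": 0.015, "spin": 0, "translation": [0.03, -0.009, 0]}, {"jaw": 0.015, "spin": 0, "translation": [0.03, -0.009, 0]}, {"jaw": 0.015, "spin": 0, "translation": [0.03, -0.009, 0]}, {"jaw": 0.015, "spin": 0, "translation": [0.03, -0.009, 0]}, {"jaw": 0.015, "spin": 0, "translation": [0.03, -0.009, 0]}, {"jaw": 0.015, "spin": 0, "translation": [0.03, -0.009, 0]}])

```text
time: 52.1
tool_pos: [413.1, 267.2, 188.9]
tcp_rot: [-179.9, 0.0, 83.9]
ft_force: [0.6, -0.2, 0.9]
finger_gap: 22.7
grip_force: 23.4
```

Emit:
carry_out(commands=[{"jaw": 0.015, "spin": 0, "translation": [0.02, -0.005, 0]}, {"jaw": 0.015, "spin": 0, "translation": [0.01, -0.002, 0]}, {"jaw": 0.015, "spin": 0, "translation": [0, 0, 0]}, {"jaw": 0.015, "spin": 0, "translation": [0, 0, 0]}, {"jaw": 0.015, "spin": 0, "translation": [0, 0, 0]}, {"jaw": 0.015, "spin": 0, "translation": [0, 0, 0]}, {"jaw": 0.015, "spin": 0, "translation": [0, 0, 0]}, {"jaw": 0.015, "spin": 0, "translation": [0, 0, 0]}])

```text
time: 52.77
tool_pos: [410.7, 295.7, 189.6]
tcp_rot: [180.0, 0.0, 83.9]
ft_force: [0.1, 0.0, -0.8]
finger_gap: 22.8
grip_force: 23.4
```

```bash
python3 -c "
from h import *
bp();s=r.snapshot('wrist');cv2.imwrite('pics/w16.png',s['pixels'])
delta(410.6,296.5,130,83.9)
for d in r.regions_of(s,'vial')[:1]:
    c=max(cv2.findContours(d['pixels'].astype(np.uint8),0,2)[0],key=cv2.contourArea);x,y,w,h=cv2.boundingRect(c);print(x,y,w,h,d['score'])
    z=r.sense()['tool_pos'][2]-39.6
    P=lambda z:proj(s,[[*r.sense()['tool_pos'][:2],z]])[0].round(1)
    print('pred top/bottom',P(z+58),P(z))
"
```

```text
t52.8 tcp [410.7 295.7 189.6] rot [180.    0.   83.9] F [ 0.1  0.  -0.8] gap 22.8 grip 23.4
tcp in bath [ 6.2 34.3] yaw err -0.05
tool shift mm [ 0.6 -0.1 59.7] spin rad -0.001
253 223 50 89 0.92
pred top/bottom [275.4 288.4] [276.2 239.3]
```

Emit:
carry_out(commands=[{"jaw": 0.015, "spin": 0, "translation": [0.0006, 0, 0.01]}, {"jaw": 0.015, "spin": 0, "translation": [0, 0, 0.015]}, {"jaw": 0.015, "spin": 0, "translation": [0, 0, 0.015]}, {"jaw": 0.015, "spin": 0, "translation": [0, 0, 0.008]}, {"jaw": 0.015, "spin": 0, "translation": [0, 0, 0.006]}, {"jaw": 0.015, "spin": 0, "translation": [0, 0, 0.004]}, {"jaw": 0.015, "spin": 0, "translation": [0, 0, 0]}, {"jaw": 0.015, "spin": 0, "translation": [0, 0, 0]}])

```text
time: 53.53
tool_pos: [410.6, 297.2, 131.9]
tcp_rot: [180.0, -0.0, 83.9]
ft_force: [-0.7, 0.0, -0.2]
finger_gap: 22.8
grip_force: 23.4
```

Emit:
carry_out(commands=[{"jaw": 0.015, "spin": 0, "translation": [0, 0, 0.003]}, {"jaw": 0.015, "spin": 0, "translation": [0, 0, 0.003]}, {"jaw": 0.015, "spin": 0, "translation": [0, 0, 0.003]}, {"jaw": 0.015, "spin": 0, "translation": [0, 0, 0.003]}, {"jaw": 0.015, "spin": 0, "translation": [0, 0, 0.003]}, {"jaw": 0.015, "spin": 0, "translation": [0, 0, 0.002]}, {"jaw": 0.015, "spin": 0, "translation": [0, 0, 0]}, {"jaw": 0.015, "spin": 0, "translation": [0, 0, 0]}])

```text
time: 54.2
tool_pos: [410.3, 297.1, 114.4]
tcp_rot: [-180.0, 0.0, 83.9]
ft_force: [-0.1, 0.1, -0.4]
finger_gap: 22.7
grip_force: 23.4
```

```bash
python3 -c "
from h import *
bp()"
```

```text
t54.2 tcp [410.3 297.1 114.4] rot [-180.     0.    83.9] F [-0.1  0.1 -0.4] gap 22.7 grip 23.4
tcp in bath [ 5.6 35.6] yaw err 0.03
```

Emit:
carry_out(commands=[{"jaw": 0.015, "spin": 0, "translation": [0, 0, 0.001]}, {"jaw": 0.015, "spin": 0, "translation": [0, 0, 0.001]}, {"jaw": 0.015, "spin": 0, "translation": [0, 0, 0.001]}, {"jaw": 0.015, "spin": 0, "translation": [0, 0, 0.001]}, {"jaw": 0.015, "spin": 0, "translation": [0, 0, 0.0005]}, {"jaw": 0.015, "spin": 0, "translation": [0, 0, 0]}, {"jaw": 0.015, "spin": 0, "translation": [0, 0, 0]}, {"jaw": 0.015, "spin": 0, "translation": [0, 0, 0]}])

```text
time: 54.87
tool_pos: [410.4, 297.1, 110.1]
tcp_rot: [180.0, 0.0, 83.9]
ft_force: [0.8, -0.9, -0.0]
finger_gap: 22.6
grip_force: 23.4
```

Emit:
carry_out(commands=[{"jaw": 0.015, "spin": 0, "translation": [0, 0, 0.0005]}, {"jaw": 0.015, "spin": 0, "translation": [0, 0, 0]}, {"jaw": 0.015, "spin": 0, "translation": [0, 0, 0]}, {"jaw": 0.015, "spin": 0, "translation": [0, 0, 0]}, {"jaw": 0.015, "spin": 0, "translation": [0, 0, 0]}, {"jaw": 0.015, "spin": 0, "translation": [0, 0, 0]}, {"jaw": 0.015, "spin": 0, "translation": [0, 0, 0]}, {"jaw": 0.015, "spin": 0, "translation": [0, 0, 0]}])

```text
time: 55.53
tool_pos: [410.5, 297.2, 109.7]
tcp_rot: [180.0, -0.0, 83.9]
ft_force: [0.4, 0.3, 0.4]
finger_gap: 22.7
grip_force: 23.6
```

Emit:
carry_out(commands=[{"jaw": 0.015, "spin": 0, "translation": [0, 0, 0.0005]}, {"jaw": 0.015, "spin": 0, "translation": [0, 0, 0]}, {"jaw": 0.015, "spin": 0, "translation": [0, 0, 0]}, {"jaw": 0.015, "spin": 0, "translation": [0, 0, 0]}, {"jaw": 0.026, "spin": 0, "translation": [0, 0, 0]}, {"jaw": 0.03, "spin": 0, "translation": [0, 0, 0]}, {"jaw": 0.04, "spin": 0, "translation": [0, 0, 0]}, {"jaw": 0.05, "spin": 0, "translation": [0, 0, 0]}])

```text
time: 56.2
tool_pos: [410.2, 297.0, 108.7]
tcp_rot: [-180.0, 0.0, 83.9]
ft_force: [0.7, 0.3, 0.2]
finger_gap: 49.5
grip_force: 0.0
```

Emit:
carry_out(commands=[{"jaw": 0.05, "spin": 0, "translation": [0, 0, 0]}, {"jaw": 0.05, "spin": 0, "translation": [0, 0, 0]}, {"jaw": 0.05, "spin": 0, "translation": [0, 0, -0.01]}, {"jaw": 0.05, "spin": 0, "translation": [0, 0, -0.03]}, {"jaw": 0.05, "spin": 0, "translation": [0, 0, -0.04]}, {"jaw": 0.05, "spin": 0, "translation": [0, 0, -0.04]}, {"jaw": 0.05, "spin": 0, "translation": [-0.03, 0, -0.04]}, {"jaw": 0.05, "spin": 0, "translation": [-0.03, 0, -0.03]}])

```text
time: 56.87
tool_pos: [404.6, 243.6, 295.6]
tcp_rot: [179.9, -0.1, 84.1]
ft_force: [0.9, -0.2, 1.1]
finger_gap: 50.2
grip_force: 0.0
```

```bash
python3 -c "
from h import *
bp()
s=r.snapshot('wrist');cv2.imwrite('pics/w17.png',s['pixels'])
c=B+6*UX+35*UY
print('pred cap top',proj(s,[[*c,128]]).round(1),'pred base',proj(s,[[*c,70]]).round(1))
for d in r.regions_of(s,'vial')[:2]:
    k=max(cv2.findContours(d['pixels'].astype(np.uint8),0,2)[0],key=cv2.contourArea);print('vial',cv2.boundingRect(k),d['score'],np.round(d['xy'],1))
g=cv2.cvtColor(s['pixels'],6);m=(g<60).astype(np.uint8);n,l,S,C=cv2.connectedComponentsWithStats(m)
for i in range(1,n):
    if 300<S[i,4]<6000: print('dark',S[i],tobath(cast(s,C[i],128)).round(1))
t=r.snapshot('top')
for n,z in(('vial',70),('beaker',0),('wide_block',45),('small_block',45),('blank_block',45)):
    print(n,[(cast(t,d['xy'],z).round(0)[0],tobath(cast(t,d['xy'],z)).round(0)[0],round(d['score'],2)) for d in r.landmark_of(t,n)[:3]])
"
```

```text
t56.9 tcp [404.6 243.6 295.6] rot [ 1.799e+02 -1.000e-01  8.410e+01] F [ 0.9 -0.2  1.1] gap 50.2 grip 0.0
tcp in bath [  5.7 -18.2] yaw err 0.17
pred cap top [[277.2 139.1]] pred base [[277.3 135.2]]
vial (265, 123, 26, 29) 0.64 [278.3 138.2]
dark [  57    0   81   45 1320] [[-151.5  131.9]]
dark [ 188   89   29   66 1640] [[-66.7  51.7]]
dark [268 132  21  20 312] [[ 6.6 32.5]]
dark [347 209  40  23 424] [[100.6 -47.9]]
vial []
beaker [(array([380., -16.]), array([   9., -279.]), 0.89)]
wide_block [(array([417., 322.]), array([ 9., 61.]), 0.54)]
small_block [(array([406., 243.]), array([  7., -19.]), 0.66)]
blank_block [(array([392., 188.]), array([ -1., -74.]), 0.85), (array([510., 241.]), array([111., -10.]), 0.73), (array([517., 147.]), array([ 128., -102.]), 0.56)]
```

```bash
python3 -c "
from h import *
st();print(r.hand_in())"
```

```text
t57.3 tcp [403.9 243.1 290.3] rot [-1.799e+02  1.000e-01  8.400e+01] F [-0.1  0.2 -0.4] gap 50.0 grip 0.0
the job is handed in; nothing more can be done
None
```

The job is handed in at 57 s of the 136 s allowed: the three blocks are packed in order from the back and sensor-end corner, and the vial stands in the wide bore next to the eight-bore block. The wrist camera showed the block corners within about 1 mm of home before the vial went in, and the vial upright afterwards. The beaker was not touched. The hand-in call returned no verdict.

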